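Snap the lens retaining ring into the egg painter's stand magnifier

TASK

Put the stand magnifier back together: lay the brass retaining ring, collar up, in the mouth of the black lens barrel and let go of it, then press it straight down with the wooden pusher, without forcing the glass, until it has snapped home under all four clips. Press on the ring only with the pusher, stand the pusher back on the cork coaster when you are done, and leave the eggs, paint jars, glass and brush where they are.

Things in the scene. Friction and masses are not known exactly. Their poses are not given: they have to be found in the camera images.
- retainer_mid (a point): Brass retaining ring, 90 g, 19 mm high, lying on the plate collar up: flange 56 mm across, 5 mm thick, lower edge bevelled; above it a round collar 46 mm across, 14 mm high; hole 40 mm. Grip the collar with the fingertips 1 to 3 mm above the flange, so that they clear the barrel's rim. Point: on the ring's axis half-way up, 9.5 mm above its underside; z up the collar.
- cell (a point): Stand magnifier, does not move: round wooden foot 110 mm across, three legs, grey collar 92 mm across. Point: on its vertical axis, level with the collar's top, 58 mm above the table. Centred in the collar stands the black focusing barrel, 72 mm across, bore 58 mm, bevelled to 63 mm at the rim. It is locked where the last user screwed it: its rim is 11.5 to 16.5 mm above this point.
- clip0 (a joint): First of four steel spring clips, 90 degrees apart in the barrel's bore, steep slope above, flat below; undersides 7.5 mm below the rim. Value: m pushed outwards, 0 when sprung in (3 mm into the bore). The loose ring rests on their slopes with its underside about 3.5 mm below the rim, flange still above it. All four give way at about 8 to 12 N, by 2 mm.
- clip1 (a joint): Second clip. The ring is home when its flange has passed under all four clips and each has sprung in again (value near 0): its underside is then 12.5 mm below the rim, its collar's top 6.5 mm above the rim, 9 mm lower than where the loose ring lay.
- clip2 (a joint): Third clip. Under the ring lies the glass lens on stiff rubber (about 9 N per mm). The ring meets it about 2 mm before home and is pushed back ever harder; at about 12 to 15 N the clips spring over the flange, after which the force only rises. The glass chips if the ring is pressed with more than 20 N.
- clip3 (a joint): Fourth clip, like the others.
- pusher_mid (a point): Turned dark-wood pusher, 130 g, 84 mm high, upright on the coaster: a flat rubber-faced disc 54 mm across and 12 mm high below (its face goes flat on the collar's top), a round handle 28 mm across above. Point: on its axis half-way up, 42 mm above the face; z up the handle.
- coaster: Round cork coaster, 100 mm across, 6 mm thick, fixed to the table; origin at the centre of its underside, on the table.
- plate: Round flat white plate, 100 mm across, 5 mm thick, fixed to the table, on which the ring starts; origin at the centre of its underside.
- egg_black: Black decorated egg in a wooden egg cup, 71 mm high, 46 mm across; origin at the centre of its underside. Leave alone.
- egg_red: Red decorated egg in a white egg cup, 71 mm high, 46 mm across; origin at the centre of its underside. Leave alone.
- jar_red: Red paint jar with black lid, 39 mm across, 48 mm high; origin at the centre of its underside. Leave alone.
- jar_blue: Blue paint jar with black lid, 39 mm across, 48 mm high; origin at the centre of its underside. Leave alone.
- jar_green: Green paint jar with black lid, 39 mm across, 48 mm high; origin at the centre of its underside. Leave alone.
- glass: Drinking glass, 66 mm across, 100 mm high; origin at the centre of its underside. Leave alone.
- brush: Paint brush lying on the table. Leave alone.

How it is judged:
On the way, in this order (a step that is already met when the one before it is completed fails the run):
1. the ring lies centred and level in the barrel's mouth, let go, not yet pressed down (horizontal distance between retainer and cell below 0.003 m and z of retainer in the frame of cell between 0.0065 and 0.0145 m and angle between retainer's own z axis and vertical below 0.09 rad and contact force between the fingers and retainer below 0.1 N), for 0.3 s.
2. the ring is pressed home by the pusher (horizontal distance between retainer and cell below 0.003 m and z of retainer in the frame of cell below 0.0055 m and angle between retainer's own z axis and vertical below 0.02 rad and value of joint each of clip0, clip1, clip2, clip3 below 0.0007 m and contact force between pusher and retainer above 2 N), for 0.1 s.
At the end, for the whole second after the job is handed in: The ring sits level (within 0.02 rad) and home in the barrel (within 3 mm of its axis), below all four clips, each sprung in again over it (within 0.7 mm), and the pusher stands upright at rest on the cork coaster with its whole foot on it (within 25 mm of the coaster's centre) (horizontal distance between retainer and cell below 0.003 m and z of retainer in the frame of cell below 0.0055 m and angle between retainer's own z axis and vertical below 0.02 rad and value of joint each of clip0, clip1, clip2, clip3 below 0.0007 m and horizontal distance between pusher and coaster below 0.025 m and z of pusher in the frame of coaster below 0.009 m and angle between pusher's own z axis and vertical below 0.1 rad and linear speed of pusher below 0.02 m/s and contact force between pusher and coaster above 0.3 N); the robot touches nothing.
It fails at once if the ring is pressed with more than 20 N (the glass chips) (contact force between pusher and retainer above 20 N).
It fails at once if the ring is pushed in by hand, not with the pusher (horizontal distance between retainer and cell below 0.01 m and z of retainer in the frame of cell below 0.0055 m and contact force between any of the fingers, the arm and retainer above 0.5 N).
It fails at once if an egg, a jar, the glass or the brush is pushed away (more than 25 mm) or knocked over (distance of any of egg_black, egg_red, jar_red, jar_blue, jar_green, glass, brush from where it was at the start of the episode above 0.025 m or angle between any of egg_black, egg_red, jar_red, jar_blue, jar_green, glass's own z axis and vertical above 0.5 rad).
It also fails if it takes over 72 s, if anything falls off the work surface, if the arm or the gripper's body presses on something with over 40 N, if the wrist force passes 120 N, or if a joint passes its speed limit or range.

ROBOT

A 6-joint arm with a two-finger parallel gripper is mounted at the origin on the work surface. World frame = base frame: x ahead of the robot, y to its left, z up, the work surface at z = 0. Lengths are in m, angles in rad, forces in N, time in s.
With the tool pointing down it reaches from about 0.35 to 0.975 m from the base axis. Payload 4.9 kg.
Tool frame: the origin (TCP) lies at the very end of the fingers, on their centre line; the grasp point (between the pads) lies 19 mm behind it; z points along the fingers, y is the direction in which the jaws open and shut (so a half turn about z gives the same grasp; the last joint's range is limited). The gripper opens to 85 mm and grips with 20 to 120 N. Pads are 22 mm wide; open, the fingers measure 114 mm over their backs; the gripper's body (76 mm by 85 mm) begins 54 mm behind the grasp point. The pads swing forward as they close: fully open they stand 13 mm farther back than shut.
Start: joints at [-1.394, 0.053, 1.613, -0, 1.476, -0.119], TCP at [0.182, -0.598, 0.205] pointing down, gripper open.
Joint ranges: [-3.01, 3.01], [-1.01, 2.22], [0.06, 2.58], [-1.02, 4.17], [0.09, 2.62], [-3.14, 3.14]. Speed limits (rad/s): [2.57, 2.57, 3.14, 3.14, 3.14, 3.14].

INTERFACE

Orientations are given as a unit quaternion [w, x, y, z].
In Python, from plant import state, grab_frame, camera_model, job_done, search_frame, masks_of, place_of gives the robot as it stands.
- The arm moves only by the tool drive_tool, never from a script. Its argument "series" is a list of rows, each a list of 2 entries, a list of its own where there are three numbers: the shift along the world's x, y, z in m, then the turn, a rotation vector about the world's x, y, z in degrees. A call has 1 to 8 rows; each row is the pose to reach, as a shift and turn from the pose commanded when the call began; what a row does not reach only later rows make up. A row lasts 1/10 s, in which the tool goes at most 50 mm and 8.59 degrees, less where a joint would pass 70% of its speed; a pose out of reach is approached as far as the arm can. A call with a gripper value outside its range is refused whole. "fingers" is the closure, from -1 (fully open) to 1 (shut), so that 0 is half open, set as the call begins (left out, the last holds). The fingers move at their own pace and stop on an object; the grip force is fixed at half the most. Time passes only in rows, so rows that repeat a pose let the fingers close. It gives the time, the measured TCP pose, the force and the opening at its end, in the units of the state.
- state(): the state, without advancing time (a new reading comes with each control period).
- grab_frame(name): name is "scene" or "top" or "wrist"; returns the picture (400x640x3 uint8, red, green, blue); there is no depth.
- camera_model(name): a dict with "fovy" (degrees; the focal length in pixels is half the picture's height over the tangent of half this angle, whatever the lens; pixels are square), "cx", "cy" (the principal point, pixels), "D" ([k1, k2, p1, p2, k3] as OpenCV has them; the pictures are not rectified), "rvec" (rotation vector, rad) and "tvec" (3), from world to camera coordinates, as OpenCV has them. Camera axes: x right, y down, z forward; pixel columns grow to the right and rows downward; lengths in m; the calibration is good to about 2 mm. A picture is of the moment at which its call begins: read the wrist's pose just before it. camera_model takes no time and is no camera call; for the wrist camera it gives the pose at the moment of the call.
- job_done(): hands the job in, once; it reports no verdict.
Trained networks look in the newest picture that a camera, given by its name, has taken for a name from the list of things; names that differ only in an ending like _2 or _b are one class to them, and where a whole thing is asked for, a point or a joint stands for the part that bears it (a point fixed in the world has none). Each returns a list of dicts, best first, with "confidence" (0 to 1); they miss things now and then, are a little off and sometimes report something else, mostly with a low value. They report only what shows in the picture. A call takes as long as a camera call.
- search_frame(camera, name): "location" ([x, y, z] in m, in world coordinates, good to about 4 mm: the middle of the surface that is visible of it).
- masks_of(camera, name): "pixels" (400x640 bool, what is visible of it).
- place_of(camera, name): "location" ([x, y, z] in m, in world coordinates, good to about 4 mm: a listed point, or the origin of a listed thing).
The state is a dict: "time": time; "joint_pos": joint angles; "joint_vel": joint speeds; "joint_efforts": joint torques, N m; "tool_pos": TCP position; "tool_rot": TCP orientation; "contact_force": force on the tool from outside, world axes, zero at the start; "ft_torque": the same for the moment, N m; "gripper_width": opening from 0.0 (shut) to 1.0 (fully open).
Only numpy, scipy, OpenCV 4.12 (cv2) and the standard library are available. Lean on these libraries where they do the work, as an engineer would, in place of code of your own. Each camera call takes 0.05 s, during which the arm holds its last target.

## Working session

There is one attempt and no reset: what is moved stays moved. The work goes in short steps, Python scripts to look and compute and a tool call to move; the robot and the scene stay as the last step left them, time stands still between calls to the robot, and variables do not carry over. Pictures are saved under pics/ and viewed, and the job is handed in when it is done.

Besides the shell and the picture viewer there is one more tool, called after "Emit:" in YAML: its name, and indented under it one key for each argument. drive_tool: Moves the arm, as the interface text tells. Its arguments: {"type":"object","properties":{"series":{"type":"array","items":{"type":"array"}},"fingers":{"type":"number"}},"required":["series"]}

```bash
mkdir -p pics; cat > h.py <<'E'
import numpy as np, cv2
from plant import state, grab_frame, camera_model, job_done, search_frame, masks_of, place_of
def save(cam,fn):
    im=grab_frame(cam); cv2.imwrite('pics/'+fn,im[:,:,::-1]); return im
def K(m):
    f=200/np.tan(np.radians(m['fovy'])/2); return np.array([[f,0,m['cx']],[0,f,m['cy']],[0,0,1.]])
def proj(m,P):
    return cv2.projectPoints(np.array(P,float).reshape(-1,1,3),np.array(m['rvec']),np.array(m['tvec']),K(m),np.array(m['D'],float))[0].reshape(-1,2)
def onplane(m,uv,z):
    n=cv2.undistortPoints(np.array(uv,float).reshape(-1,1,2),K(m),np.array(m['D'],float)).reshape(-1,2)
    R=cv2.Rodrigues(np.array(m['rvec'],float))[0]; c=-R.T@np.array(m['tvec'],float).ravel()
    d=np.c_[n,np.ones(len(n))]@R
    return c+d*((z-c[2])/d[:,2])[:,None]
E
python3 - <<'E'
from h import *
np.set_printoptions(precision=4,suppress=True)
s=state();print({k:s[k] for k in ('time','tool_pos','tool_rot','contact_force','gripper_width')})
save('scene','s0.png');save('top','t0.png')
for c in('scene','top'):
  for n in('retainer_mid','cell','pusher_mid','coaster','plate'):
    print(c,n,[(np.round(d['location'],4),round(d['confidence'],2)) for d in place_of(c,n)][:2])
for n in('egg_black','egg_red','jar_red','jar_blue','jar_green','glass','brush'):
    print(n,[(np.round(d['location'],4),round(d['confidence'],2)) for d in place_of('top',n)][:2])
print(camera_model('top'));print(camera_model('scene'))
E
```

```text
{'time': 0.0, 'tool_pos': array([ 0.1821, -0.5972,  0.204 ]), 'tool_rot': array([-0.001 ,  0.9891,  0.1473, -0.    ]), 'contact_force': array([-0.0626, -0.5906, -0.7517]), 'gripper_width': 1.0017974305690256}
scene retainer_mid [(array([0.4988, 0.2518, 0.0134]), 0.79)]
scene cell [(array([ 0.4945, -0.2757,  0.0612]), 0.75)]
scene pusher_mid [(array([0.5254, 0.0302, 0.0475]), 0.65)]
scene coaster [(array([0.5286, 0.0291, 0.0004]), 0.72)]
scene plate [(array([0.498 , 0.2517, 0.0052]), 0.59)]
top retainer_mid [(array([0.4983, 0.2539, 0.0171]), 0.47)]
top cell [(array([ 0.4938, -0.2768,  0.059 ]), 0.97)]
top pusher_mid [(array([0.5273, 0.0311, 0.048 ]), 0.8)]
top coaster [(array([ 0.5293,  0.0277, -0.0005]), 0.78)]
top plate [(array([ 0.4975,  0.256 , -0.001 ]), 0.91), (array([ 0.3858,  0.1248, -0.0009]), 0.38)]
egg_black [(array([0.3839, 0.1251, 0.0015]), 0.52)]
egg_red [(array([ 0.496 ,  0.2559, -0.0021]), 0.54)]
jar_red [(array([ 0.3754, -0.1293, -0.0002]), 0.69)]
jar_blue [(array([ 0.6626,  0.1203, -0.0011]), 0.67)]
jar_green [(array([ 0.6955,  0.0478, -0.0033]), 0.56)]
glass [(array([ 0.6618,  0.3626, -0.0045]), 0.95), (array([ 0.3761, -0.1347,  0.0008]), 0.33)]
brush []
{'fovy': 49.75826180434832, 'cx': 326.2279843463007, 'cy': 197.2783373556476, 'D': array([-0.0853,  0.    ,  0.    ,  0.    ,  0.    ]), 'rvec': array([ 2.175 , -2.1856,  0.0913]), 'tvec': array([0.0248, 0.5591, 0.9827])}
{'fovy': 54.83257661053665, 'cx': 312.0117338259679, 'cy': 197.35971716739814, 'D': array([-0.0795,  0.    ,  0.    ,  0.    ,  0.    ]), 'rvec': array([ 2.3492,  0.6776, -0.2362]), 'tvec': array([-0.4754, -0.1833,  1.1155])}
```

View pics/s0.png

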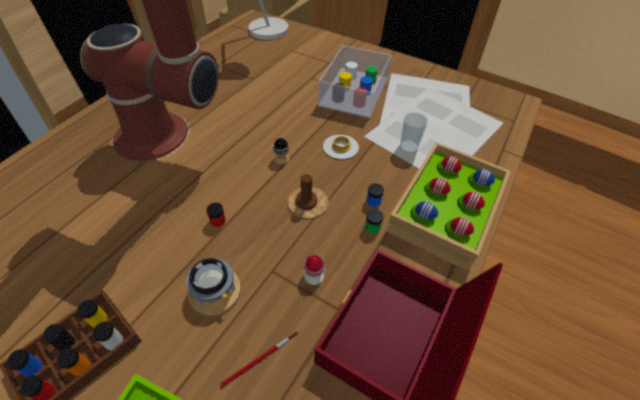

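View pics/t0.png

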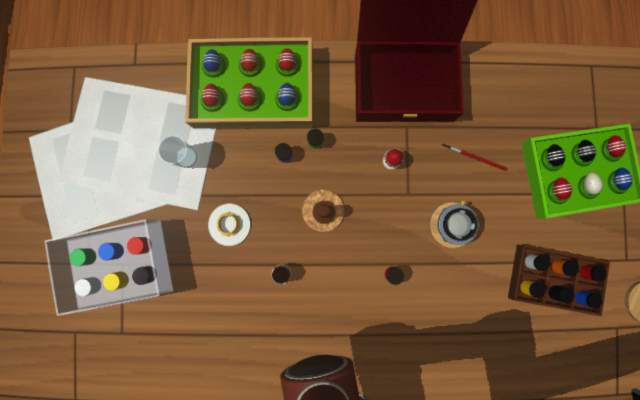

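The scene picture shows the ring on the plate at (341,145), the pusher at (307,192) and the magnifier at (211,285). The top picture shows them at (229,224), (324,211) and (459,223). The networks agree with both. Next I'll bring the wrist camera over the magnifier on the way.

```bash
python3 - <<'E'
from h import *
np.set_printoptions(precision=4,suppress=True)
m=camera_model('wrist');print(m)
R=cv2.Rodrigues(np.array(m['rvec'],float))[0]; print('cam pos',-R.T@np.array(m['tvec']).ravel(),'fwd',R[2],'right',R[0])
print(state()['tool_pos'])
E
```

```text
{'fovy': 65.88064198743471, 'cx': 315.65150212432235, 'cy': 201.75232044718712, 'D': array([-0.0327,  0.    ,  0.    ,  0.    ,  0.    ]), 'rvec': array([-2.3308,  1.7252,  0.2506]), 'tvec': array([-0.6244, -0.0375,  0.3798])}
cam pos [ 0.2511 -0.5763  0.3746] fwd [-0.2717 -0.0826 -0.9588] right [ 0.292  -0.9564 -0.0004]
[ 0.1822 -0.5978  0.2052]
```

Emit:
drive_tool:
  series:
    - [[0.03, 0.04, 0.02], [0, 0, 0]]
    - [[0.06, 0.08, 0.05], [0, 0, 0]]
    - [[0.09, 0.11, 0.08], [0, 0, 0]]
    - [[0.12, 0.15, 0.1], [0, 0, 0]]
    - [[0.15, 0.19, 0.1], [0, 0, 0]]
    - [[0.18, 0.23, 0.1], [0, 0, 0]]
    - [[0.21, 0.27, 0.1], [0, 0, 0]]
    - [[0.23, 0.3, 0.1], [0, 0, 0]]

```text
time: 1.75
tool_pos: [0.4118, -0.2981, 0.3057]
tool_rot: [0.0, 0.989, 0.147, 0.0]
contact_force: [1.4, -0.7, 0.4]
gripper_width: 0.997
```

```bash
python3 - <<'E'
from h import *
np.set_printoptions(precision=4,suppress=True)
m=camera_model('wrist')
im=save('wrist','w1.png')
print(state()['tool_pos'])
for n in('cell',):
    print(n,[(np.round(d['location'],4),round(d['confidence'],2)) for d in place_of('wrist',n)][:2])
for t in('0.058','0.072'):
    print(t,proj(m,[[.4942,-.2763,float(t)]]))
np.save('m1.npy',m,allow_pickle=True)
E
```

```text
[ 0.4154 -0.2922  0.3058]
cell []
0.058 [[318.4588 100.3215]]
0.072 [[318.5642  99.9541]]
```

View pics/w1.png

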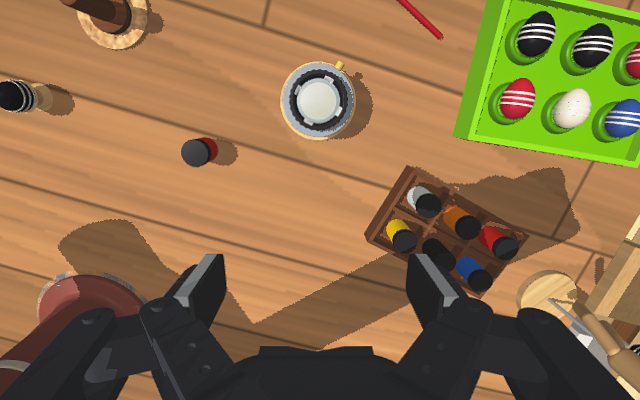

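```bash
python3 - <<'E'
import cv2
im=cv2.imread('pics/w1.png')[50:150,260:380]
cv2.imwrite('pics/w1z.png',cv2.resize(im,None,fx=6,fy=6,interpolation=cv2.INTER_CUBIC))
E
```

```text
(no output)
```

View pics/w1z.png

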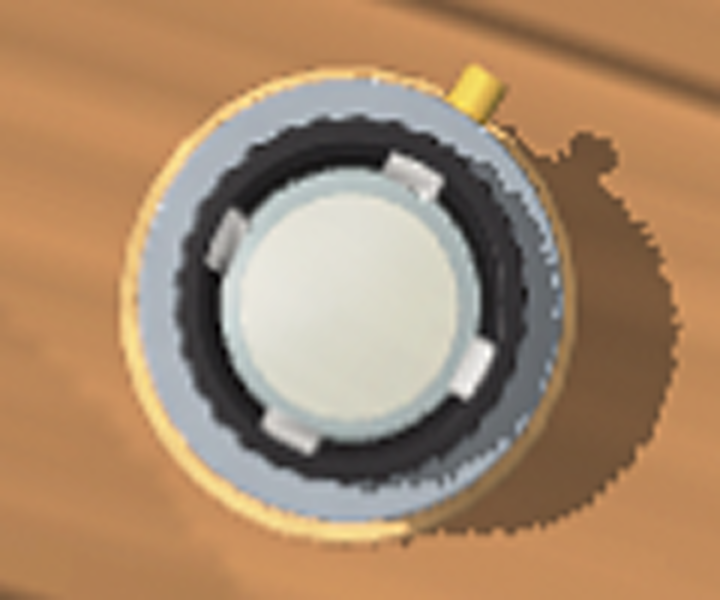

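Emit:
drive_tool:
  series:
    - [[-0.01, 0.05, 0], [0, 0, 0]]
    - [[-0.02, 0.1, 0], [0, 0, 0]]
    - [[-0.02, 0.15, 0], [0, 0, 0]]
    - [[-0.02, 0.19, 0], [0, 0, 0]]
    - [[-0.01, 0.24, 0], [0, 0, 0]]
    - [[0.0, 0.29, 0], [0, 0, 0]]
    - [[0.01, 0.34, 0], [0, 0, 0]]
    - [[0.01, 0.39, 0], [0, 0, 0]]
  fingers: -0.2

```text
time: 2.65
tool_pos: [0.4212, 0.0887, 0.3053]
tool_rot: [0.0, 0.989, 0.147, 0.0]
contact_force: [-0.0, 0.9, -0.3]
gripper_width: 0.601
```

Emit:
drive_tool:
  series:
    - [[0.0, 0.04, -0.02], [0, 0, 0]]
    - [[0.0, 0.08, -0.05], [0, 0, 0]]
    - [[0.0, 0.12, -0.08], [0, 0, 0]]
    - [[0.01, 0.14, -0.11], [0, 0, 0]]
    - [[0.01, 0.14, -0.11], [0, 0, 0]]

```text
time: 3.15
tool_pos: [0.4284, 0.2278, 0.1897]
tool_rot: [0.001, 0.989, 0.149, -0.005]
contact_force: [-2.2, -0.1, -0.6]
gripper_width: 0.601
```

```bash
python3 - <<'E'
from h import *
np.set_printoptions(precision=4,suppress=True)
print(state()['tool_pos'])
m=camera_model('wrist')
im=save('wrist','w2.png')
np.save('m2.npy',m,allow_pickle=True)
for n in('retainer_mid','plate'):
    print(n,[(np.round(d['location'],4),round(d['confidence'],2)) for d in place_of('wrist',n)][:2])
print(proj(m,[[.498,.253,.024]]))
E
```

```text
[0.4284 0.2278 0.1897]
retainer_mid []
plate [(array([0.4971, 0.2534, 0.0025]), 0.9)]
[[312.7828 107.329 ]]
```

View pics/w2.png

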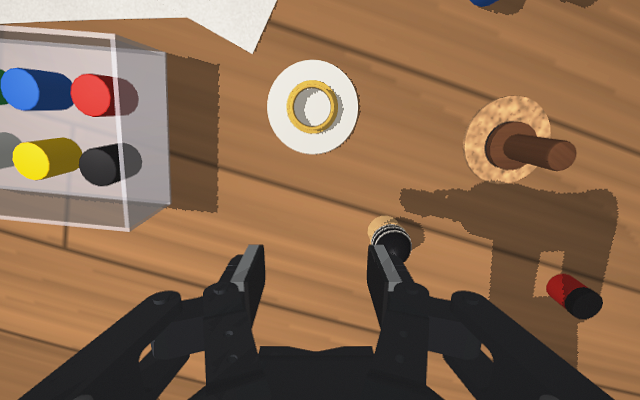

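```bash
cat > fit.py <<'E'
from h import *
from scipy.optimize import least_squares
def circ(m,c,r,z,n=72):
    a=np.linspace(0,2*np.pi,n,endpoint=False)
    return proj(m,np.c_[c[0]+r*np.cos(a),c[1]+r*np.sin(a),np.full(n,z)])
def overlay(im,m,circles,box,fx,fn):
    x0,y0,x1,y1=box
    o=cv2.resize(im[y0:y1,x0:x1,::-1],None,fx=fx,fy=fx,interpolation=cv2.INTER_CUBIC)
    for c,r,z,col in circles:
        p=((circ(m,c,r,z)-[x0,y0]+.5)*fx-.5)
        cv2.polylines(o,[np.round(p).astype(np.int32).reshape(-1,1,2)],True,col,1)
    cv2.imwrite('pics/'+fn,o)
E
python3 - <<'E'
from fit import *
m=np.load('m2.npy',allow_pickle=True).item()
im=cv2.imread('pics/w2.png')[:,:,::-1]
c=(.498,.253)
overlay(im,m,[(c,.023,.024,(255,0,0)),(c,.020,.024,(0,0,255)),(c,.028,.010,(0,255,0)),((.4975,.2535),.05,.005,(255,0,255))],(260,50,365,160),7,'w2o.png')
E
```

```text
(no output)
```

View pics/w2o.png

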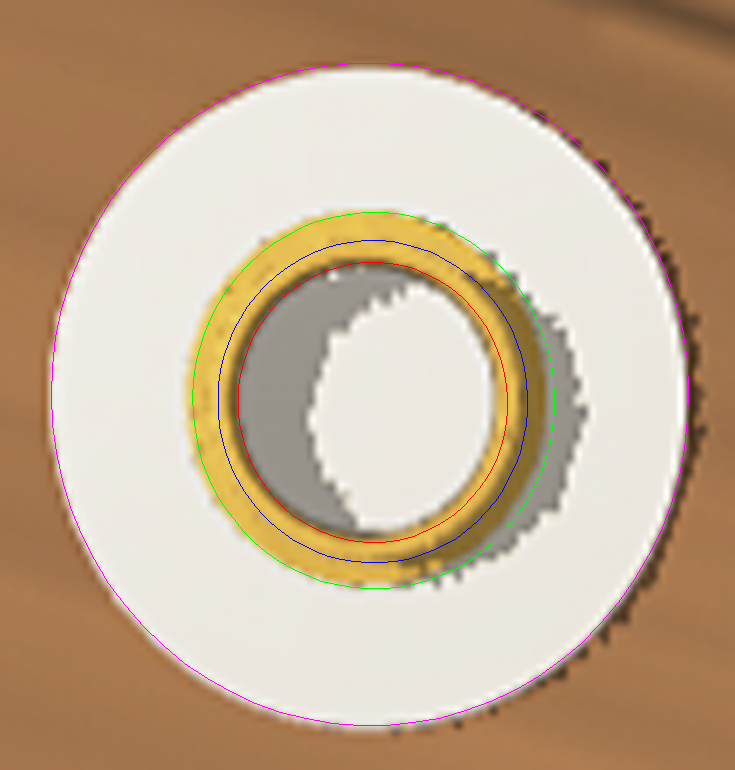

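Emit:
drive_tool:
  series:
    - [[0.035, 0.013, -0.04], [0, 0, 0]]
    - [[0.07, 0.026, -0.08], [0, 0, 0]]
    - [[0.07, 0.026, -0.12], [0, 0, 0]]
    - [[0.07, 0.026, -0.145], [0, 0, 0]]
    - [[0.07, 0.026, -0.145], [0, 0, 0]]
    - [[0.07, 0.026, -0.145], [0, 0, 0]]
    - [[0.07, 0.026, -0.145], [0, 0, 0]]
    - [[0.07, 0.026, -0.145], [0, 0, 0]]

```text
time: 4.1
tool_pos: [0.5029, 0.2538, 0.0535]
tool_rot: [-0.0, 0.989, 0.147, 0.003]
contact_force: [0.1, -0.6, 0.4]
gripper_width: 0.6
```

```bash
python3 - <<'E'
from h import *
np.set_printoptions(precision=4,suppress=True)
s=state();print(s['tool_pos'],s['tool_rot'],s['contact_force'],s['gripper_width'])
m=camera_model('wrist')
im=save('wrist','w3.png'); save('scene','s3.png')
p=proj(m,[s['tool_pos'],[.4983,.2539,.024]]); print(p)
cv2.imwrite('pics/w3z.png',cv2.resize(im[180:400,200:440,::-1],None,fx=3,fy=3))
E
```

```text
[0.5029 0.2538 0.0535] [-0.0005  0.9891  0.1472  0.0027] [ 0.1431 -0.6367  0.3798] 0.599541302565533
[[316.5634 237.4142]
 [314.4    226.6421]]
```

View pics/w3z.png

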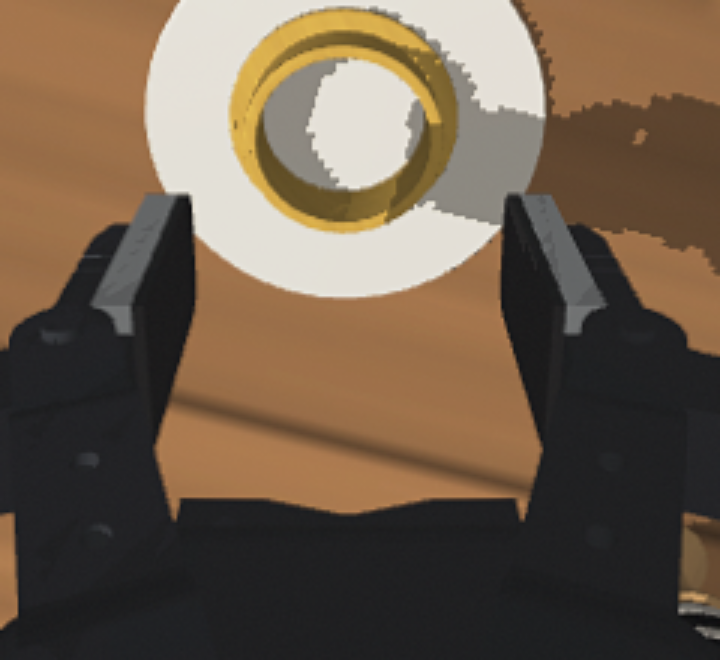

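```bash
python3 - <<'E'
from fit import *
np.set_printoptions(precision=4,suppress=True)
for i in range(3):
  s=state();m=camera_model('wrist')
  R=cv2.Rodrigues(np.array(m['rvec'],float))[0]
  print(s['time'],s['tool_pos'],-R.T@np.array(m['tvec']).ravel(),R[2])
  im=save('wrist','w4.png')
c=(.4983,.2539); c2=(.5021,.2549)
overlay(im,m,[(c,.020,.024,(255,0,0)),(c2,.020,.024,(0,0,255)),(c2,.028,.010,(0,255,0))],(240,160,390,290),5,'w4o.png')
E
```

```text
4.2 [0.5021 0.2537 0.0523] [0.5704 0.2751 0.222 ] [-0.2685 -0.0814 -0.9598]
4.25 [0.5017 0.2537 0.0518] [0.5702 0.2751 0.2214] [-0.2693 -0.0817 -0.9596]
4.3 [0.5014 0.2536 0.0514] [0.57   0.2751 0.2208] [-0.2701 -0.082  -0.9593]
```

View pics/w4o.png

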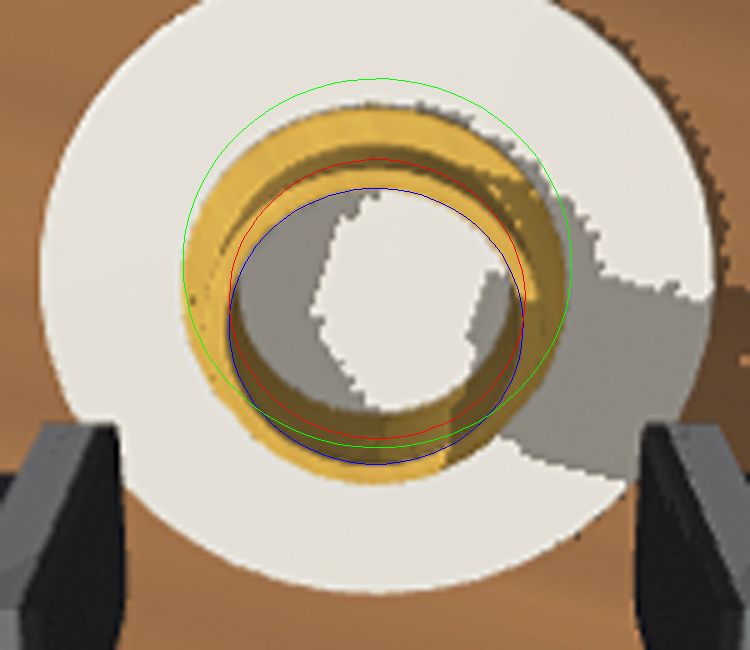

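The blue overlay circle at (.4983,.2539) matches the collar's hole. The arm is still settling, so I'll hold and correct.

Emit:
drive_tool:
  series:
    - [[-0.002, 0, 0], [0, 0, 0]]
    - [[-0.003, 0, 0], [0, 0, 0]]
    - [[-0.003, 0, 0], [0, 0, 0]]
    - [[-0.003, 0, 0], [0, 0, 0]]
    - [[-0.003, 0, 0], [0, 0, 0]]
    - [[-0.003, 0, 0], [0, 0, 0]]
    - [[-0.003, 0, 0], [0, 0, 0]]
    - [[-0.003, 0, 0], [0, 0, 0]]

```text
time: 5.15
tool_pos: [0.4979, 0.2534, 0.0502]
tool_rot: [-0.0, 0.989, 0.147, 0.0]
contact_force: [-1.1, 0.7, -0.9]
gripper_width: 0.598
```

```bash
python3 - <<'E'
from h import *
np.set_printoptions(precision=4,suppress=True)
s=state();print(s['tool_pos'],s['tool_rot'],s['contact_force'],s['joint_vel'])
m=camera_model('wrist')
R=cv2.Rodrigues(np.array(m['rvec'],float))[0]
print(-R.T@np.array(m['tvec']).ravel(),R[2])
E
```

```text
[0.4979 0.2534 0.0502] [-0.      0.9891  0.1474  0.    ] [-1.093   0.7099 -0.9281] [ 0.0005  0.      0.002   0.0004  0.0016 -0.0002]
[0.5668 0.2749 0.2195] [-0.2718 -0.0825 -0.9588]
```

Emit:
drive_tool:
  series:
    - [[0, 0.0005, -0.01], [0, 0, 0]]
    - [[0, 0.0005, -0.02], [0, 0, 0]]
    - [[0, 0.0005, -0.03], [0, 0, 0]]
    - [[0, 0.0005, -0.03], [0, 0, 0]]
    - [[0, 0.0005, -0.03], [0, 0, 0]]
    - [[0, 0.0005, -0.03], [0, 0, 0]]
    - [[0, 0.0005, -0.03], [0, 0, 0]]
    - [[0, 0.0005, -0.03], [0, 0, 0]]

```text
time: 5.95
tool_pos: [0.4982, 0.254, 0.0207]
tool_rot: [-0.0, 0.989, 0.147, 0.0]
contact_force: [-0.3, 0.7, 0.2]
gripper_width: 0.596
```

```bash
python3 - <<'E'
from h import *
im=save('wrist','w5.png')
cv2.imwrite('pics/w5z.png',cv2.resize(im[180:330,220:420,::-1],None,fx=4,fy=4,interpolation=cv2.INTER_CUBIC))
im=save('scene','s5.png')
cv2.imwrite('pics/s5z.png',cv2.resize(im[90:190,290:400,::-1],None,fx=5,fy=5,interpolation=cv2.INTER_CUBIC))
E
```

```text
(no output)
```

View pics/w5z.png

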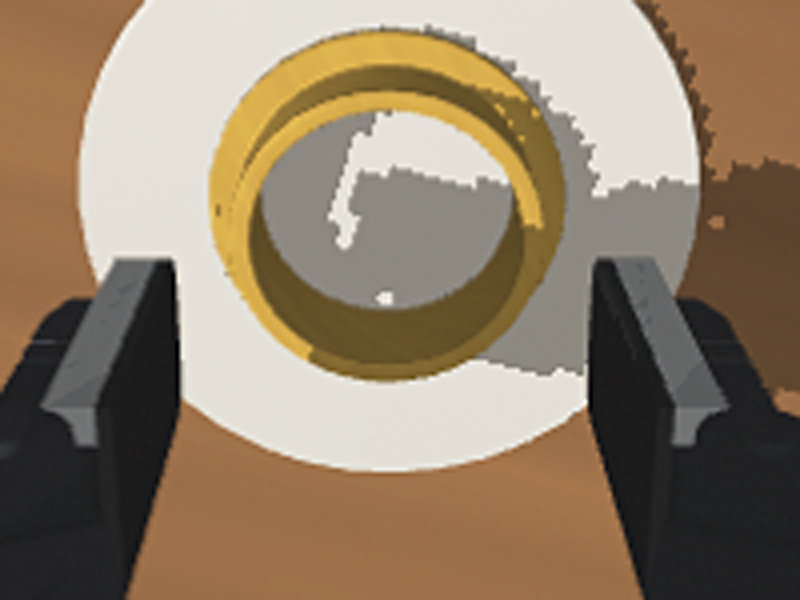

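View pics/s5z.png

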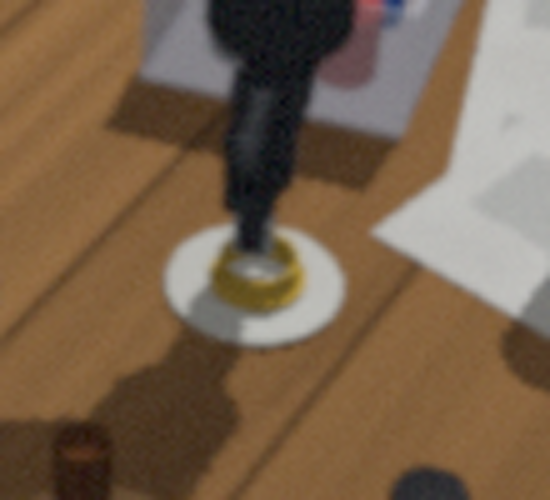

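```bash
python3 - <<'E'
from h import *
s=state();m=camera_model('wrist');t=np.array(s['tool_pos'])
ux=np.array([.9566,.2914,0]);uy=np.array([.2914,-.9566,0]);uz=np.array([0,0,-1.])
for d in(0,.004,.008,.012):
  for w in (.0255,.0275,.030):
    print(d,w,[proj(m,[t+x*ux+sg*w*uy-d*uz])[0].round(1) for x in(.011,-.011) for sg in(-1,1)])
E
```

```text
0 0.0255 [array([272.9, 219.9]), array([360.4, 220. ]), array([274.3, 254.2]), array([358.8, 254.3])]
0 0.0275 [array([269.4, 219.9]), array([363.8, 220. ]), array([271. , 254.2]), array([362.1, 254.3])]
0 0.03 [array([265.2, 219.9]), array([368.1, 220. ]), array([266.9, 254.2]), array([366.2, 254.3])]
0.004 0.0255 [array([271.9, 222.3]), array([361.3, 222.3]), array([273.4, 257.2]), array([359.7, 257.3])]
0.004 0.0275 [array([268.4, 222.3]), array([364.8, 222.3]), array([270.1, 257.2]), array([363.1, 257.3])]
0.004 0.03 [array([264.1, 222.3]), array([369.2, 222.3]), array([265.8, 257.2]), array([367.3, 257.3])]
0.008 0.0255 [array([271. , 224.8]), array([362.3, 224.8]), array([272.5, 260.4]), array([360.6, 260.4])]
0.008 0.0275 [array([267.4, 224.7]), array([365.9, 224.8]), array([269.1, 260.4]), array([364.1, 260.4])]
0.008 0.03 [array([262.9, 224.7]), array([370.4, 224.8]), array([264.8, 260.4]), array([368.4, 260.4])]
0.012 0.0255 [array([269.9, 227.4]), array([363.4, 227.4]), array([271.6, 263.7]), array([361.6, 263.7])]
0.012 0.0275 [array([266.3, 227.3]), array([367.1, 227.4]), array([268.1, 263.6]), array([365.1, 263.7])]
0.012 0.03 [array([261.7, 227.3]), array([371.6, 227.4]), array([263.7, 263.6]), array([369.5, 263.7])]
```

```bash
python3 - <<'E'
from h import *
s=state();m=camera_model('scene');t=np.array(s['tool_pos'])
ux=np.array([.9566,.2914,0]);uy=np.array([.2914,-.9566,0]);uz=np.array([0,0,-1.])
for d in(0,.01,.02,.033):
    print(d,[((proj(m,[t+x*ux+sg*.0255*uy-d*uz])[0]-[290,90])*5).round(0) for x in(.011,-.011) for sg in(-1,1)])
print(((proj(m,[[.4983,.2539,.024],[.4983,.2539,.005]])-[290,90])*5))
im=cv2.imread('pics/s5.png')
E
```

```text
0 [array([285., 232.]), array([267., 290.]), array([247., 225.]), array([227., 283.])]
0.01 [array([287., 218.]), array([268., 276.]), array([248., 211.]), array([229., 269.])]
0.02 [array([288., 204.]), array([269., 262.]), array([249., 197.]), array([230., 255.])]
0.033 [array([290., 186.]), array([271., 244.]), array([251., 179.]), array([231., 237.])]
[[257.44684215 252.34174391]
 [255.15291269 278.0047116 ]]
```

Emit:
drive_tool:
  series:
    - [[0, 0, -0.003], [0, 0, 0]]
    - [[0, 0, -0.006], [0, 0, 0]]
    - [[0, 0, -0.008], [0, 0, 0]]
    - [[0, 0, -0.008], [0, 0, 0]]
    - [[0, 0, -0.008], [0, 0, 0]]
    - [[0, 0, -0.008], [0, 0, 0]]

```text
time: 6.65
tool_pos: [0.4979, 0.2539, 0.0123]
tool_rot: [-0.0, 0.989, 0.147, 0.0]
contact_force: [0.8, 0.4, -0.6]
gripper_width: 0.598
```

```bash
python3 - <<'E'
from h import *
im=save('wrist','w6.png')
im2=save('scene','s6.png')
a=cv2.resize(im[180:330,220:420,::-1],(400,300),interpolation=cv2.INTER_CUBIC)
b=cv2.resize(im2[90:190,290:390,::-1],(300,300),interpolation=cv2.INTER_CUBIC)
cv2.imwrite('pics/c6.png',np.hstack([a,b])); print(state()['contact_force'])
E
```

```text
[0.512355   0.5931724  0.08216841]
```

View pics/c6.png

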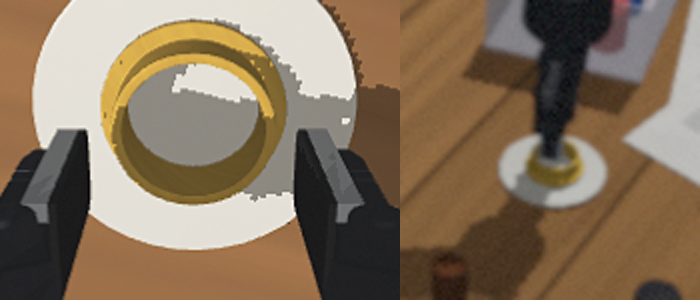

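Emit:
drive_tool:
  series:
    - [[0, 0, -0.003], [0, 0, 0]]
    - [[0, 0, -0.005], [0, 0, 0]]
    - [[0, 0, -0.006], [0, 0, 0]]
    - [[0, 0, -0.006], [0, 0, 0]]
    - [[0, 0, -0.006], [0, 0, 0]]
    - [[0, 0, -0.006], [0, 0, 0]]

```text
time: 7.35
tool_pos: [0.4979, 0.2539, 0.0063]
tool_rot: [-0.0, 0.989, 0.147, 0.0]
contact_force: [-0.5, -0.1, 0.2]
gripper_width: 0.599
```

```bash
python3 - <<'E'
from h import *
im=save('wrist','w7.png')
im2=save('scene','s7.png')
a=cv2.resize(im[180:330,220:420,::-1],(400,300),interpolation=cv2.INTER_CUBIC)
b=cv2.resize(im2[90:190,290:390,::-1],(300,300),interpolation=cv2.INTER_CUBIC)
cv2.imwrite('pics/c7.png',np.hstack([a,b])); print(state()['contact_force'])
E
```

```text
[ 0.53757135  0.34092385 -0.49419156]
```

View pics/c7.png

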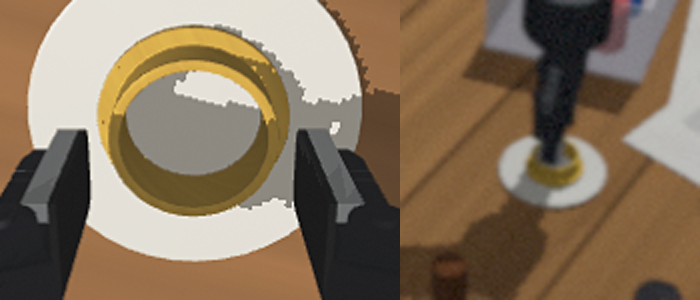

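Emit:
drive_tool:
  series:
    - [[0, 0, -0.003], [0, 0, 0]]
    - [[0, 0, -0.006], [0, 0, 0]]
    - [[0, 0, -0.008], [0, 0, 0]]
    - [[0, 0, -0.008], [0, 0, 0]]
    - [[0, 0, -0.008], [0, 0, 0]]
    - [[0, 0, -0.008], [0, 0, 0]]

```text
time: 8.05
tool_pos: [0.4979, 0.2539, -0.0017]
tool_rot: [-0.0, 0.989, 0.147, 0.0]
contact_force: [0.1, 0.5, 0.5]
gripper_width: 0.605
```

```bash
python3 - <<'E'
from h import *
im=save('wrist','w8.png')
im2=save('scene','s8.png')
a=cv2.resize(im[180:330,220:420,::-1],(400,300),interpolation=cv2.INTER_CUBIC)
b=cv2.resize(im2[90:190,290:390,::-1],(300,300),interpolation=cv2.INTER_CUBIC)
cv2.imwrite('pics/c8.png',np.hstack([a,b])); s=state();print(s['contact_force'],s['tool_pos'])
E
```

```text
[-0.21646104 -0.75559814 -0.05545851] [ 0.49798177  0.25391094 -0.00163808]
```

View pics/c8.png

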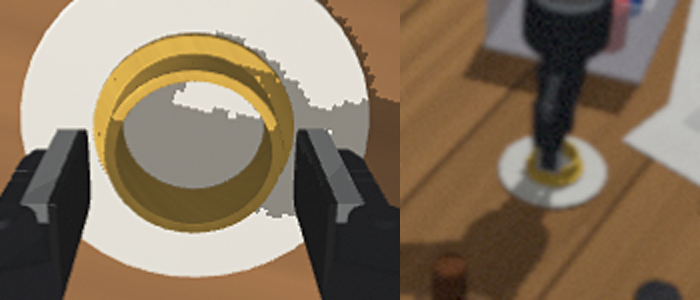

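Emit:
drive_tool:
  series:
    - [[0, 0, -0.003], [0, 0, 0]]
    - [[0, 0, -0.006], [0, 0, 0]]
    - [[0, 0, -0.008], [0, 0, 0]]
    - [[0, 0, -0.008], [0, 0, 0]]
    - [[0, 0, -0.008], [0, 0, 0]]
    - [[0, 0, -0.008], [0, 0, 0]]

```text
time: 8.75
tool_pos: [0.4979, 0.2539, -0.0097]
tool_rot: [-0.0, 0.989, 0.147, 0.0]
contact_force: [-0.4, 0.8, 0.5]
gripper_width: 0.599
```

```bash
python3 - <<'E'
from h import *
im=save('wrist','w9.png')
im2=save('scene','s9.png')
a=cv2.resize(im[180:330,220:420,::-1],(400,300),interpolation=cv2.INTER_CUBIC)
b=cv2.resize(im2[90:190,290:390,::-1],(300,300),interpolation=cv2.INTER_CUBIC)
cv2.imwrite('pics/c9.png',np.hstack([a,b])); s=state();print(s['contact_force'],s['tool_pos'])
E
```

```text
[-0.00105539  0.26157455  0.7513969 ] [ 0.49796219  0.25390504 -0.00968083]
```

View pics/c9.png

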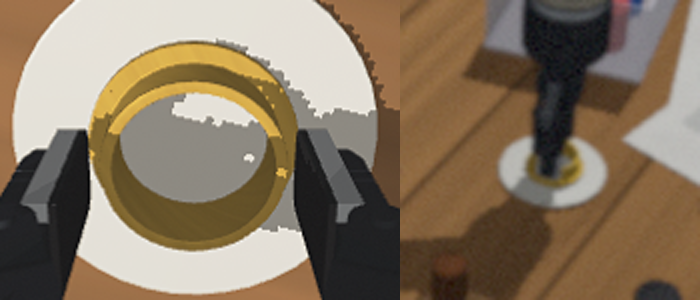

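Emit:
drive_tool:
  series:
    - [[0, 0, -0.001], [0, 0, 0]]
    - [[0, 0, -0.002], [0, 0, 0]]
    - [[0, 0, -0.003], [0, 0, 0]]
    - [[0, 0, -0.004], [0, 0, 0]]
    - [[0, 0, -0.004], [0, 0, 0]]
    - [[0, 0, -0.004], [0, 0, 0]]

```text
time: 9.45
tool_pos: [0.4978, 0.2538, -0.0139]
tool_rot: [0.0, 0.989, 0.147, -0.0]
contact_force: [-0.5, 1.1, -0.4]
gripper_width: 0.599
```

Emit:
drive_tool:
  series:
    - [[0, 0, -0.001], [0, 0, 0]]
    - [[0, 0, -0.002], [0, 0, 0]]
    - [[0, 0, -0.002], [0, 0, 0]]
    - [[0, 0, -0.002], [0, 0, 0]]

```text
time: 9.85
tool_pos: [0.4978, 0.2539, -0.0159]
tool_rot: [0.0, 0.989, 0.147, -0.0]
contact_force: [0.5, -0.4, -0.0]
gripper_width: 0.602
```

Emit:
drive_tool:
  series:
    - [[0, 0, -0.001], [0, 0, 0]]
    - [[0, 0, -0.001], [0, 0, 0]]
    - [[0, 0, -0.001], [0, 0, 0]]

```text
time: 10.15
tool_pos: [0.4978, 0.2539, -0.0169]
tool_rot: [0.0, 0.989, 0.147, -0.0]
contact_force: [0.5, 0.3, -0.0]
gripper_width: 0.598
```

```bash
python3 - <<'E'
from h import *
im=save('wrist','w10.png')
im2=save('scene','s10.png')
a=cv2.resize(im[180:330,220:420,::-1],(400,300),interpolation=cv2.INTER_CUBIC)
b=cv2.resize(im2[90:190,290:390,::-1],(300,300),interpolation=cv2.INTER_CUBIC)
cv2.imwrite('pics/c10.png',np.hstack([a,b])); s=state();print(s['contact_force'],s['tool_pos'])
E
```

```text
[-0.1860599   0.79684314  0.69962141] [ 0.49786057  0.253877   -0.01681046]
```

View pics/c10.png

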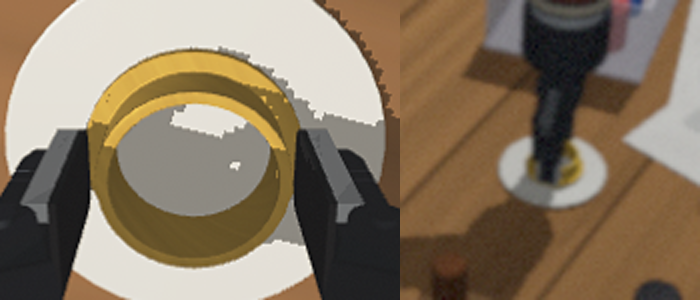

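Emit:
drive_tool:
  series:
    - [[0, 0, -0.001], [0, 0, 0]]
    - [[0, 0, -0.002], [0, 0, 0]]
    - [[0, 0, -0.002], [0, 0, 0]]
    - [[0, 0, -0.002], [0, 0, 0]]

```text
time: 10.65
tool_pos: [0.4978, 0.2538, -0.0189]
tool_rot: [0.0, 0.989, 0.147, -0.0]
contact_force: [-0.1, 0.3, -0.1]
gripper_width: 0.601
```

Emit:
drive_tool:
  series:
    - [[0, 0, -0.001], [0, 0, 0]]
    - [[0, 0, -0.002], [0, 0, 0]]
    - [[0, 0, -0.002], [0, 0, 0]]
    - [[0, 0, -0.002], [0, 0, 0]]

```text
time: 11.05
tool_pos: [0.498, 0.2539, -0.0194]
tool_rot: [0.0, 0.989, 0.147, -0.0]
contact_force: [-4.2, -2.2, 9.3]
gripper_width: 0.602
```

```bash
python3 - <<'E'
from h import *
im=save('wrist','w11.png')
im2=save('scene','s11.png')
a=cv2.resize(im[180:330,220:420,::-1],(400,300),interpolation=cv2.INTER_CUBIC)
b=cv2.resize(im2[90:190,290:390,::-1],(300,300),interpolation=cv2.INTER_CUBIC)
cv2.imwrite('pics/c11.png',np.hstack([a,b])); s=state();print(s['contact_force'],s['tool_pos'])
E
```

```text
[-3.22902794 -2.55834052  8.05960016] [ 0.49806173  0.2539296  -0.01941061]
```

View pics/c11.png

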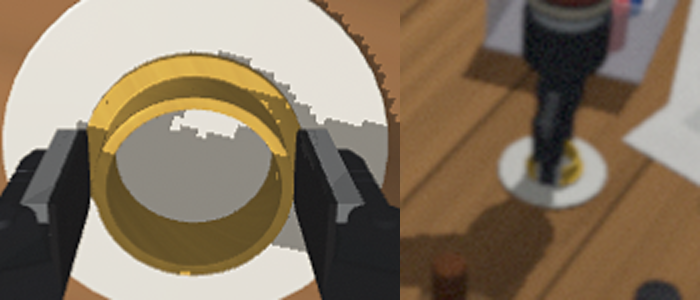

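Emit:
drive_tool:
  series:
    - [[0, 0, 0.003], [0, 0, 0]]
    - [[0, 0, 0.004], [0, 0, 0]]
    - [[0, 0, 0.004], [0, 0, 0]]
    - [[0, 0, 0.004], [0, 0, 0]]
    - [[0, 0, 0.004], [0, 0, 0]]

```text
time: 11.65
tool_pos: [0.4977, 0.2538, -0.0171]
tool_rot: [0.0, 0.989, 0.147, -0.0]
contact_force: [0.4, -0.3, -0.2]
gripper_width: 0.601
```

Emit:
drive_tool:
  series:
    - [[0, 0, 0], [0, 0, 0]]
    - [[0, 0, 0], [0, 0, 0]]
    - [[0, 0, 0], [0, 0, 0]]
    - [[0, 0, 0], [0, 0, 0]]
    - [[0, 0, 0], [0, 0, 0]]
    - [[0, 0, 0], [0, 0, 0]]
    - [[0, 0, 0], [0, 0, 0]]
    - [[0, 0, 0], [0, 0, 0]]
  fingers: 1

```text
time: 12.45
tool_pos: [0.4982, 0.254, -0.0165]
tool_rot: [-0.0, 0.989, 0.147, 0.0]
contact_force: [0.1, 0.4, 3.9]
gripper_width: 0.509
```

```bash
python3 - <<'E'
from h import *
im=save('wrist','w12.png')
im2=save('scene','s12.png')
a=cv2.resize(im[180:330,220:420,::-1],(400,300),interpolation=cv2.INTER_CUBIC)
b=cv2.resize(im2[90:190,290:390,::-1],(300,300),interpolation=cv2.INTER_CUBIC)
cv2.imwrite('pics/c12.png',np.hstack([a,b])); s=state();print(s['contact_force'],s['tool_pos'])
E
```

```text
[-0.34006877 -0.60159249  3.4883585 ] [ 0.49818826  0.25398017 -0.01651018]
```

View pics/c12.png

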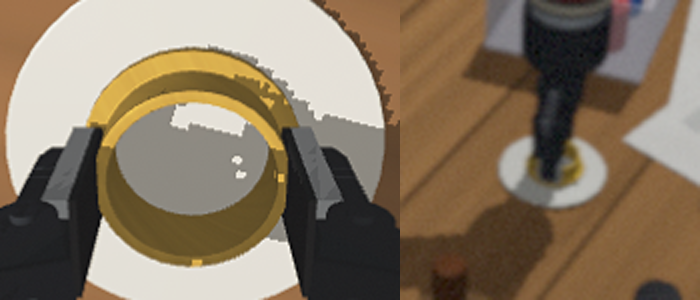

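Emit:
drive_tool:
  series:
    - [[0, 0, 0], [0, 0, 0]]
    - [[0, 0, 0], [0, 0, 0]]
    - [[0, 0, 0.001], [0, 0, 0]]
    - [[0, 0, 0.0015], [0, 0, 0]]
    - [[0, 0, 0.0015], [0, 0, 0]]
    - [[0, 0, 0.0015], [0, 0, 0]]
    - [[0, 0, 0.0015], [0, 0, 0]]
  fingers: -0.2

```text
time: 13.25
tool_pos: [0.4978, 0.2539, -0.0153]
tool_rot: [0.0, 0.989, 0.147, -0.0]
contact_force: [-0.4, 0.2, 0.5]
gripper_width: 0.6
```

Emit:
drive_tool:
  series:
    - [[0, 0, 0], [0, 0, 0]]
    - [[0, 0, 0], [0, 0, 0]]
    - [[0, 0, 0], [0, 0, 0]]
    - [[0, 0, 0], [0, 0, 0]]
    - [[0, 0, 0], [0, 0, 0]]
    - [[0, 0, 0], [0, 0, 0]]
    - [[0, 0, 0], [0, 0, 0]]
  fingers: 1

```text
time: 13.95
tool_pos: [0.4984, 0.2541, -0.0147]
tool_rot: [-0.0, 0.989, 0.147, 0.001]
contact_force: [-0.7, 0.8, 5.2]
gripper_width: 0.518
```

Emit:
drive_tool:
  series:
    - [[0, 0, 0.005], [0, 0, 0]]
    - [[0, 0, 0.01], [0, 0, 0]]
    - [[0, 0, 0.02], [0, 0, 0]]
    - [[0, 0, 0.03], [0, 0, 0]]
    - [[0, 0, 0.03], [0, 0, 0]]
    - [[0, 0, 0.03], [0, 0, 0]]
    - [[0, 0, 0.03], [0, 0, 0]]
    - [[0, 0, 0.03], [0, 0, 0]]

```text
time: 14.75
tool_pos: [0.4974, 0.2537, 0.0142]
tool_rot: [0.0, 0.989, 0.147, -0.0]
contact_force: [0.7, 0.2, -1.0]
gripper_width: 0.508
```

```bash
python3 - <<'E'
from h import *
im=save('wrist','w13.png')
im2=save('scene','s13.png')
a=cv2.resize(im[180:330,220:420,::-1],(400,300),interpolation=cv2.INTER_CUBIC)
b=cv2.resize(im2[90:190,290:390,::-1],(300,300),interpolation=cv2.INTER_CUBIC)
cv2.imwrite('pics/c13.png',np.hstack([a,b])); s=state();print(s['contact_force'],s['tool_pos'])
E
```

```text
[-0.3098328   0.17389811 -1.68395288] [0.4975002  0.25375684 0.01423194]
```

View pics/c13.png

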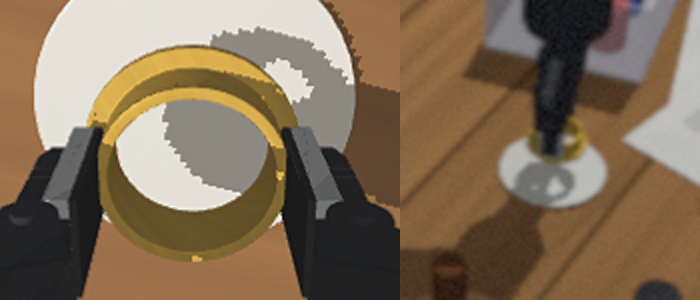

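Emit:
drive_tool:
  series:
    - [[0, 0, 0.04], [0, 0, 0]]
    - [[0, -0.01, 0.085], [0, 0, 0]]
    - [[-0.005, -0.04, 0.12], [0, 0, 0]]
    - [[-0.005, -0.08, 0.14], [0, 0, 0]]
    - [[-0.01, -0.13, 0.14], [0, 0, 0]]
    - [[-0.01, -0.18, 0.14], [0, 0, 0]]
    - [[-0.01, -0.23, 0.14], [0, 0, 0]]
    - [[-0.01, -0.27, 0.14], [0, 0, 0]]

```text
time: 15.65
tool_pos: [0.4874, -0.0185, 0.1547]
tool_rot: [0.0, 0.989, 0.147, 0.0]
contact_force: [1.0, -0.6, -1.5]
gripper_width: 0.514
```

Emit:
drive_tool:
  series:
    - [[0, -0.04, 0], [0, 0, 0]]
    - [[0, -0.08, 0], [0, 0, 0]]
    - [[0, -0.12, 0], [0, 0, 0]]
    - [[0, -0.16, 0], [0, 0, 0]]
    - [[0, -0.2, 0], [0, 0, 0]]
    - [[-0.02, -0.24, 0], [0, 0, 0]]
    - [[-0.04, -0.26, 0], [0, 0, 0]]
    - [[-0.06, -0.27, 0], [0, 0, 0]]

```text
time: 16.45
tool_pos: [0.4268, -0.2879, 0.1544]
tool_rot: [-0.0, 0.989, 0.146, -0.0]
contact_force: [-0.2, -0.2, -0.9]
gripper_width: 0.512
```

Emit:
drive_tool:
  series:
    - [[0, 0, 0], [0, 0, 0]]
    - [[0, 0, 0], [0, 0, 0]]
    - [[0, 0, 0], [0, 0, 0]]
    - [[0, 0, 0], [0, 0, 0]]
    - [[0, 0, 0], [0, 0, 0]]
    - [[0, 0, 0], [0, 0, 0]]
    - [[0, 0, 0], [0, 0, 0]]
    - [[0, 0, 0], [0, 0, 0]]

```text
time: 17.25
tool_pos: [0.428, -0.286, 0.1547]
tool_rot: [-0.0, 0.989, 0.147, 0.0]
contact_force: [0.5, 1.0, -0.9]
gripper_width: 0.513
```

```bash
python3 - <<'E'
from fit import *
np.set_printoptions(precision=4,suppress=True)
s=state();print(s['tool_pos'],s['tool_rot'],s['gripper_width'])
m=camera_model('wrist');np.save('m14.npy',m,allow_pickle=True)
im=save('wrist','w14.png')
c=(.4942,-.2765)
p=proj(m,[[*c,.058]])[0].astype(int);print(p)
print([(np.round(d['location'],4),round(d['confidence'],2)) for d in place_of('wrist','cell')][:2])
x,y=p
overlay(im,m,[(c,.046,.058,(255,0,0)),(c,.036,.072,(0,0,255))],(max(x-65,0),max(y-55,0),x+65,y+55),6,'w14o.png')
E
```

```text
[ 0.428  -0.286   0.1547] [-0.      0.9891  0.1475  0.    ] 0.5125759048619443
[328 118]
[]
```

View pics/w14o.png

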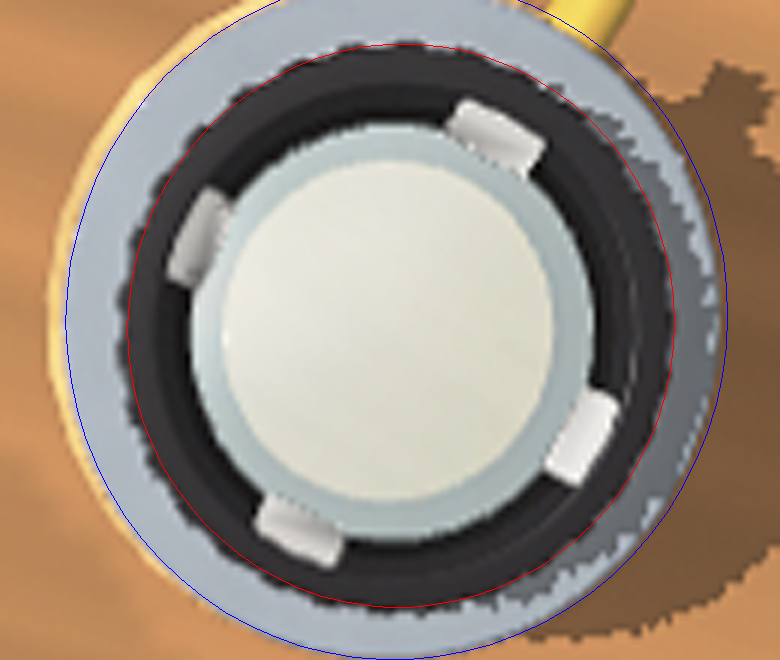

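View pics/w14.png

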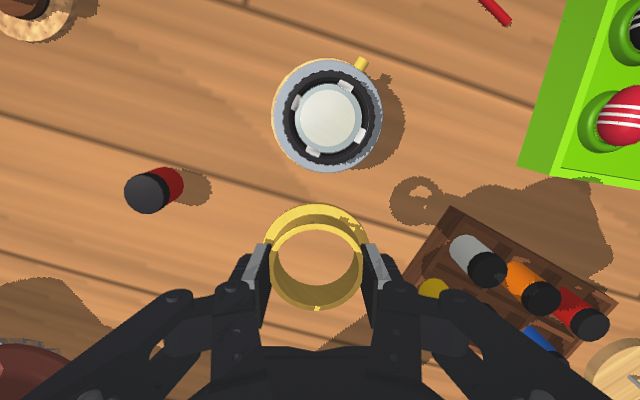

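```bash
python3 - <<'E'
from fit import *
np.set_printoptions(precision=2,suppress=True)
m=np.load('m14.npy',allow_pickle=True).item()
im=cv2.imread('pics/w14.png')
c=np.array((.4942,-.2765))
x,y=proj(m,[[*c,.058]])[0].astype(int); o=np.array([max(x-65,0),max(y-55,0)])
print(o,[((proj(m,[[*c,z]])[0]-o+.5)*6-.5) for z in(.058,.066,.072)])
# barrel dark mask vs grey collar
hsv=cv2.cvtColor(im,cv2.COLOR_BGR2HSV)
g=im.max(2)
# radial edge: for angles, sample along ray world radius at z=.072, find dark->bright transition (outer) 
gray=cv2.cvtColor(im,cv2.COLOR_BGR2GRAY).astype(np.float32)
pts=[];pin=[]
for a in np.linspace(0,2*np.pi,120,endpoint=False):
    r=np.arange(.026,.042,.0002)
    P=proj(m,np.c_[c[0]+r*np.cos(a),c[1]+r*np.sin(a),np.full(len(r),.072)])
    v=cv2.remap(gray,P[:,0].astype(np.float32)[None],P[:,1].astype(np.float32)[None],cv2.INTER_LINEAR)[0]
    dark=np.where(v[:50]<75)[0]
    i=np.where((v>100)&(np.arange(len(v))>35))[0]
    if len(i): pts.append((np.degrees(a),r[i[0]]*1e3))
pts=np.array(pts);a=np.radians(pts[:,0])
res=least_squares(lambda p:(p[0]+p[1]*np.cos(a)+p[2]*np.sin(a))-pts[:,1],[36,0,0],loss='soft_l1',f_scale=.3)
print(len(pts),res.x,np.std(res.fun)); print(pts[::6])
E
```

```text
[263  63] [array([396.4 , 333.32]), array([398.77, 334.71]), array([400.65, 335.82])]
120 [36.55 -0.57  0.17] 0.3322873696544987
[[  0.   35.8]
 [ 18.   36.2]
 [ 36.   36. ]
 [ 54.   36.6]
 [ 72.   36.4]
 [ 90.   36.8]
 [108.   37. ]
 [126.   36.8]
 [144.   37.4]
 [162.   37. ]
 [180.   37.4]
 [198.   36.6]
 [216.   37.6]
 [234.   36.6]
 [252.   37. ]
 [270.   35.8]
 [288.   36.6]
 [306.   35.8]
 [324.   36.2]
 [342.   35.6]]
```

```bash
python3 - <<'E'
from fit import *
m=np.load('m14.npy',allow_pickle=True).item()
im=cv2.imread('pics/w14.png')[:,:,::-1]
t=np.array([.428,-.286]);zb=.1547+.0202
overlay(im,m,[(t,.020,zb+.019,(0,0,255)),(t,.028,zb+.005,(0,255,0)),(t,.023,zb+.019,(255,0,0))],(250,190,385,320),6,'w14r.png')
E
```

```text
(no output)
```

View pics/w14r.png

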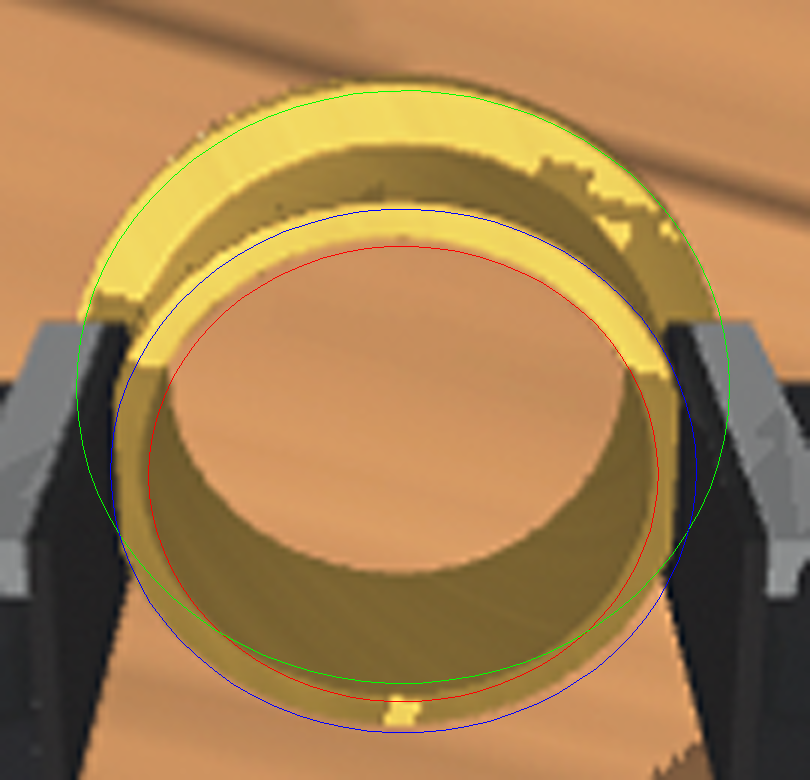

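Emit:
drive_tool:
  series:
    - [[0.03, 0.004, 0], [0, 0, 0]]
    - [[0.06, 0.008, -0.01], [0, 0, 0]]
    - [[0.065, 0.0095, -0.04], [0, 0, 0]]
    - [[0.0655, 0.0095, -0.075], [0, 0, 0]]
    - [[0.0655, 0.0095, -0.09], [0, 0, 0]]
    - [[0.0655, 0.0095, -0.09], [0, 0, 0]]
    - [[0.0655, 0.0095, -0.09], [0, 0, 0]]
    - [[0.0655, 0.0095, -0.09], [0, 0, 0]]

```text
time: 18.15
tool_pos: [0.4946, -0.2778, 0.0671]
tool_rot: [0.001, 0.989, 0.147, 0.001]
contact_force: [0.1, -0.4, -0.4]
gripper_width: 0.513
```

Emit:
drive_tool:
  series:
    - [[0, 0, 0], [0, 0, 0]]
    - [[0, 0, 0], [0, 0, 0]]
    - [[0, 0, 0], [0, 0, 0]]
    - [[0, 0, 0], [0, 0, 0]]
    - [[0, 0, 0], [0, 0, 0]]

```text
time: 18.65
tool_pos: [0.4933, -0.2766, 0.0648]
tool_rot: [0.0, 0.989, 0.147, 0.0]
contact_force: [-0.1, 0.0, -1.0]
gripper_width: 0.516
```

```bash
python3 - <<'E'
from fit import *
np.set_printoptions(precision=4,suppress=True)
s=state();print(s['tool_pos'],s['contact_force'])
m=camera_model('wrist');np.save('m15.npy',m,allow_pickle=True)
im=save('wrist','w15.png')
t=np.array(s['tool_pos']);zb=t[2]+.0202
c=(.4938,-.2761)
overlay(im,m,[(t[:2],.020,zb+.019,(0,0,255)),(t[:2],.028,zb+.005,(0,255,0)),(c,.036,.072,(255,255,0)),(c,.046,.058,(255,0,255))],(230,150,400,320),4.5,'w15o.png')
im=save('scene','s15.png')
cv2.imwrite('pics/s15z.png',cv2.resize(im[210:330,150:280,::-1],None,fx=5,fy=5,interpolation=cv2.INTER_CUBIC))
E
```

```text
[ 0.4933 -0.2766  0.0648] [-0.1446  0.0478 -1.039 ]
```

View pics/w15o.png

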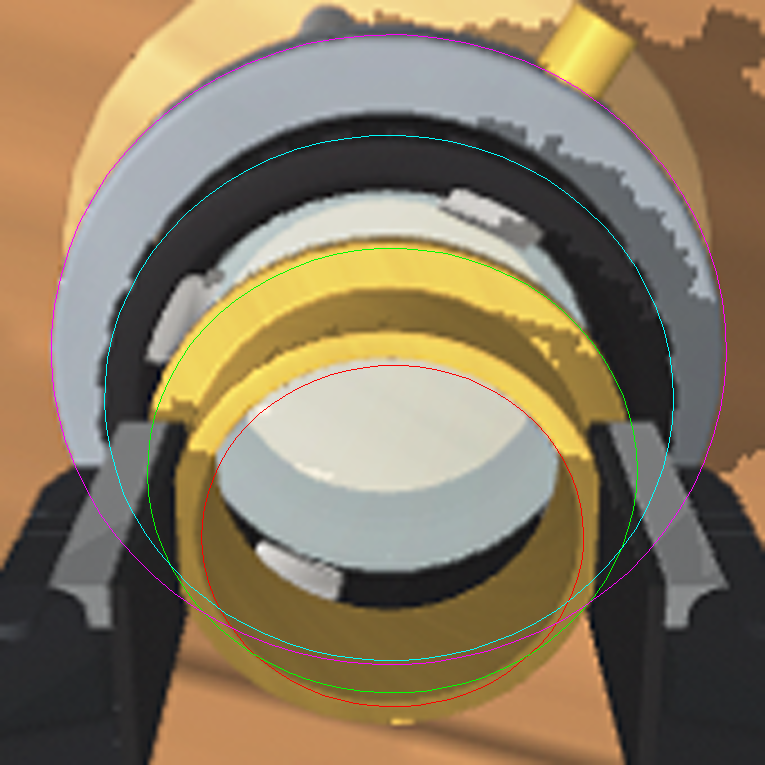

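View pics/s15z.png

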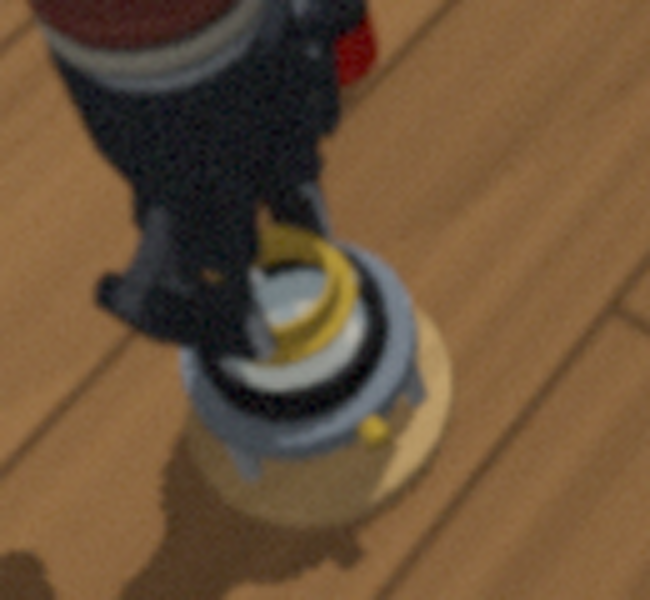

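Emit:
drive_tool:
  series:
    - [[0, 0, -0.004], [0, 0, 0]]
    - [[0, 0, -0.008], [0, 0, 0]]
    - [[0, 0, -0.01], [0, 0, 0]]
    - [[0, 0, -0.01], [0, 0, 0]]
    - [[0, 0, -0.01], [0, 0, 0]]
    - [[0, 0, -0.01], [0, 0, 0]]

```text
time: 19.35
tool_pos: [0.4935, -0.2767, 0.0549]
tool_rot: [0.0, 0.989, 0.147, 0.0]
contact_force: [-0.8, 0.6, -0.1]
gripper_width: 0.517
```

Emit:
drive_tool:
  series:
    - [[0, 0, -0.001], [0, 0, 0]]
    - [[0, 0, -0.002], [0, 0, 0]]
    - [[0, 0, -0.002], [0, 0, 0]]
    - [[0, 0, -0.002], [0, 0, 0]]

```text
time: 19.75
tool_pos: [0.4933, -0.2766, 0.0527]
tool_rot: [-0.0, 0.989, 0.147, -0.0]
contact_force: [0.6, -0.2, -0.8]
gripper_width: 0.512
```

Emit:
drive_tool:
  series:
    - [[0, 0, -0.001], [0, 0, 0]]
    - [[0, 0, -0.001], [0, 0, 0]]
    - [[0, 0, -0.001], [0, 0, 0]]
    - [[0, 0, -0.001], [0, 0, 0]]

```text
time: 20.15
tool_pos: [0.4933, -0.2766, 0.0517]
tool_rot: [-0.0, 0.989, 0.147, -0.0]
contact_force: [-0.1, -0.3, -0.9]
gripper_width: 0.51
```

Emit:
drive_tool:
  series:
    - [[0, 0, -0.001], [0, 0, 0]]
    - [[0, 0, -0.001], [0, 0, 0]]
    - [[0, 0, -0.001], [0, 0, 0]]
    - [[0, 0, -0.001], [0, 0, 0]]

```text
time: 20.55
tool_pos: [0.4933, -0.2766, 0.0507]
tool_rot: [-0.0, 0.989, 0.147, -0.0]
contact_force: [0.4, -0.3, -0.4]
gripper_width: 0.512
```

Emit:
drive_tool:
  series:
    - [[0, 0, -0.001], [0, 0, 0]]
    - [[0, 0, -0.001], [0, 0, 0]]
    - [[0, 0, -0.001], [0, 0, 0]]

```text
time: 20.85
tool_pos: [0.4933, -0.2767, 0.0497]
tool_rot: [-0.0, 0.989, 0.147, -0.0]
contact_force: [-1.1, -0.3, 0.4]
gripper_width: 0.513
```

Emit:
drive_tool:
  series:
    - [[0, 0, -0.001], [0, 0, 0]]
    - [[0, 0, -0.001], [0, 0, 0]]
    - [[0, 0, -0.001], [0, 0, 0]]

```text
time: 21.15
tool_pos: [0.4935, -0.2768, 0.0491]
tool_rot: [0.0, 0.989, 0.147, 0.0]
contact_force: [-1.1, -0.7, 3.4]
gripper_width: 0.514
```

```bash
python3 - <<'E'
from fit import *
np.set_printoptions(precision=4,suppress=True)
s=state();print(s['tool_pos'],s['contact_force'])
im=save('wrist','w16.png')
a=cv2.resize(im[150:320,230:400,::-1],(400,400),interpolation=cv2.INTER_CUBIC)
im=save('scene','s16.png')
b=cv2.resize(im[230:330,160:260,::-1],(400,400),interpolation=cv2.INTER_CUBIC)
cv2.imwrite('pics/c16.png',np.hstack([a,b]))
print(state()['contact_force'])
E
```

```text
[ 0.4935 -0.2768  0.0491] [-1.0576 -0.6503  3.4033]
[-1.4195  0.6657  3.0088]
```

View pics/c16.png

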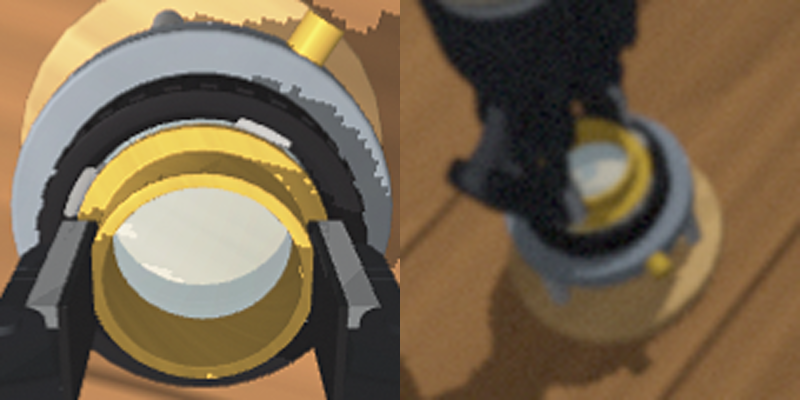

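Emit:
drive_tool:
  series:
    - [[0, 0, 0], [0, 0, 0]]
    - [[0, 0, 0], [0, 0, 0]]
    - [[0, 0, 0], [0, 0, 0]]
    - [[0, 0, 0], [0, 0, 0]]
    - [[0, 0, 0], [0, 0, 0]]
  fingers: -0.2

```text
time: 21.75
tool_pos: [0.4933, -0.2766, 0.0486]
tool_rot: [-0.0, 0.989, 0.147, -0.0]
contact_force: [0.0, -1.2, -1.2]
gripper_width: 0.603
```

```bash
python3 - <<'E'
from fit import *
np.set_printoptions(precision=4,suppress=True)
s=state();print(s['tool_pos'],s['contact_force'])
im=save('wrist','w17.png');m=camera_model('wrist');np.save('m17.npy',m,allow_pickle=True)
a=cv2.resize(im[150:320,230:400,::-1],(400,400),interpolation=cv2.INTER_CUBIC)
im=save('scene','s17.png')
b=cv2.resize(im[230:330,160:260,::-1],(400,400),interpolation=cv2.INTER_CUBIC)
cv2.imwrite('pics/c17.png',np.hstack([a,b]))
E
```

```text
[ 0.4933 -0.2766  0.0486] [ 0.0051 -1.2302 -1.1583]
```

View pics/c17.png

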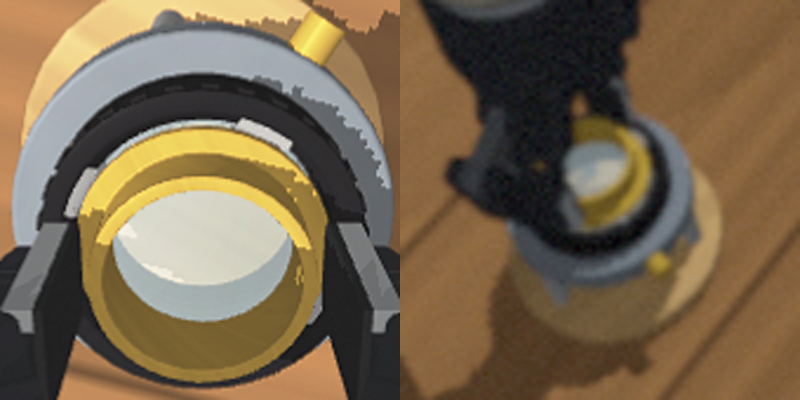

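Emit:
drive_tool:
  series:
    - [[0, 0, 0.01], [0, 0, 0]]
    - [[0, 0, 0.03], [0, 0, 0]]
    - [[0, 0, 0.06], [0, 0, 0]]
    - [[-0.02, 0, 0.09], [0, 0, 0]]
    - [[-0.05, 0, 0.1], [0, 0, 0]]
    - [[-0.065, 0, 0.1], [0, 0, 0]]
    - [[-0.065, 0, 0.1], [0, 0, 0]]
    - [[-0.065, 0, 0.1], [0, 0, 0]]

```text
time: 22.65
tool_pos: [0.4286, -0.2768, 0.1492]
tool_rot: [0.0, 0.989, 0.147, 0.0]
contact_force: [0.5, 0.1, -0.1]
gripper_width: 0.596
```

Emit:
drive_tool:
  series:
    - [[0, 0, 0], [0, 0, 0]]
    - [[0, 0, 0], [0, 0, 0]]
    - [[0, 0, 0], [0, 0, 0]]
    - [[0, 0, 0], [0, 0, 0]]

```text
time: 23.05
tool_pos: [0.4286, -0.2765, 0.1484]
tool_rot: [-0.0, 0.989, 0.148, -0.0]
contact_force: [0.3, 0.4, -0.5]
gripper_width: 0.6
```

```bash
python3 - <<'E'
from fit import *
np.set_printoptions(precision=4,suppress=True)
s=state();print(s['tool_pos'],s['contact_force'])
m=camera_model('wrist');np.save('m18.npy',m,allow_pickle=True)
im=save('wrist','w18.png')
c=(.4938,-.2761)
x,y=proj(m,[[*c,.058]])[0].astype(int)
overlay(im,m,[(c,.036,.073,(255,255,0)),(c,.028,.0745,(0,255,0)),(c,.020,.0885,(0,0,255)),(c,.023,.0885,(255,0,0))],(max(x-65,0),max(y-55,0),x+65,y+55),6,'w18o.png')
print([(np.round(d['location'],4),round(d['confidence'],2)) for d in place_of('wrist','retainer_mid')][:2])
E
```

```text
[ 0.4286 -0.2765  0.1484] [ 0.2996  0.4193 -0.5279]
[]
```

View pics/w18o.png

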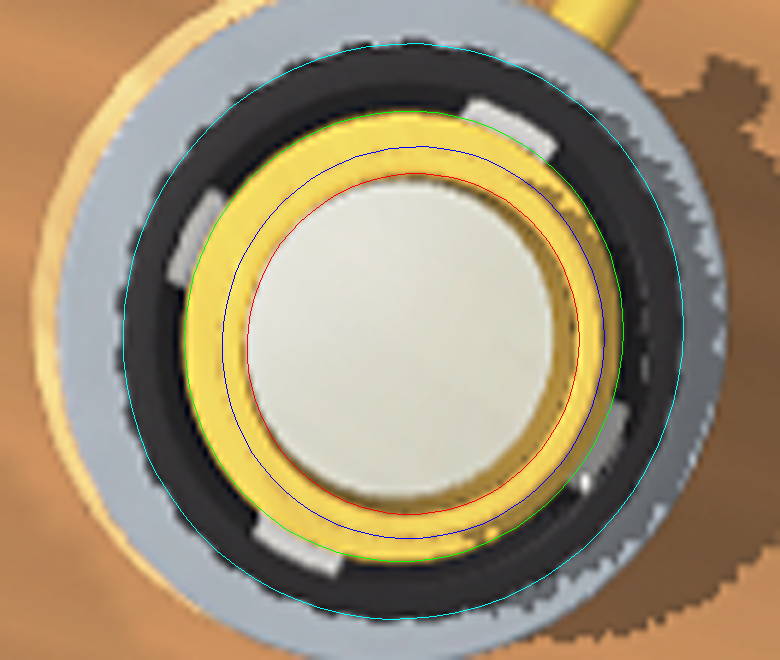

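The ring lies centred in the mouth: the overlay circles for flange and collar coincide with it to about 0.3 mm. Now I'll go to the pusher.

Emit:
drive_tool:
  series:
    - [[0, 0.02, 0.03], [0, 0, 0]]
    - [[0, 0.06, 0.05], [0, 0, 0]]
    - [[0.005, 0.1, 0.05], [0, 0, 0]]
    - [[0.01, 0.15, 0.05], [0, 0, 0]]
    - [[0.015, 0.2, 0.05], [0, 0, 0]]
    - [[0.02, 0.25, 0.05], [0, 0, 0]]
    - [[0.028, 0.285, 0.05], [0, 0, 0]]
    - [[0.028, 0.285, 0.05], [0, 0, 0]]

```text
time: 23.95
tool_pos: [0.4565, 0.0121, 0.1989]
tool_rot: [-0.001, 0.989, 0.15, 0.0]
contact_force: [-0.3, -0.4, -0.1]
gripper_width: 0.598
```

Emit:
drive_tool:
  series:
    - [[0, 0, 0], [0, 0, 0]]
    - [[0, 0, 0], [0, 0, 0]]
    - [[0, 0, 0], [0, 0, 0]]
    - [[0, 0, 0], [0, 0, 0]]
    - [[0, 0, 0], [0, 0, 0]]

```text
time: 24.45
tool_pos: [0.4563, 0.0076, 0.1987]
tool_rot: [0.0, 0.989, 0.147, -0.0]
contact_force: [-0.8, -0.7, 0.2]
gripper_width: 0.606
```

```bash
python3 - <<'E'
from fit import *
np.set_printoptions(precision=4,suppress=True)
s=state();print(s['tool_pos'],s['contact_force'])
m=camera_model('wrist');np.save('m19.npy',m,allow_pickle=True)
im=save('wrist','w19.png')
c=(.5265,.0305);k=(.529,.028)
x,y=proj(m,[[*c,.05]])[0].astype(int);print(x,y)
overlay(im,m,[(c,.027,.018,(255,255,0)),(c,.014,.09,(0,255,0)),(k,.05,.006,(0,0,255))],(max(x-65,0),max(y-60,0),x+65,y+60),6,'w19o.png')
for n in ('pusher_mid','coaster'): print([(np.round(d['location'],4),round(d['confidence'],2)) for d in place_of('wrist',n)][:2])
E
```

```text
[0.4563 0.0076 0.1987] [-0.7531 -0.7354  0.1546]
314 108
[(array([0.5267, 0.0241, 0.0504]), 0.56)]
[]
```

View pics/w19o.png

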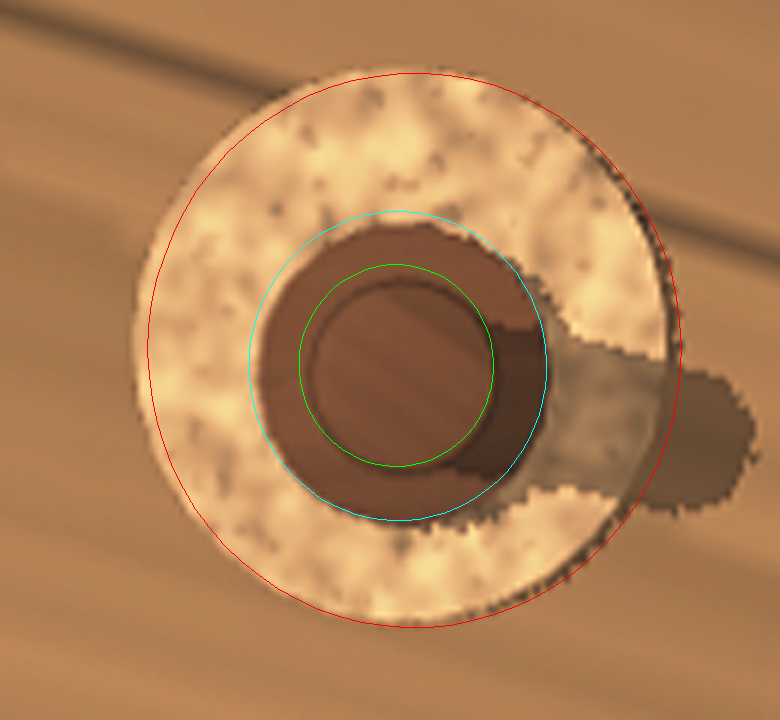

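Emit:
drive_tool:
  series:
    - [[0.03, 0.01, 0], [0, 0, 0]]
    - [[0.06, 0.02, 0], [0, 0, 0]]
    - [[0.069, 0.0215, 0], [0, 0, 0]]
    - [[0.069, 0.0215, -0.02], [0, 0, 0]]
    - [[0.069, 0.0215, -0.06], [0, 0, 0]]
    - [[0.069, 0.0215, -0.06], [0, 0, 0]]
    - [[0.069, 0.0215, -0.06], [0, 0, 0]]
    - [[0.069, 0.0215, -0.06], [0, 0, 0]]

```text
time: 25.4
tool_pos: [0.5264, 0.0296, 0.1409]
tool_rot: [0.0, 0.989, 0.147, 0.001]
contact_force: [0.3, 0.2, 0.4]
gripper_width: 0.601
```

Emit:
drive_tool:
  series:
    - [[0, 0, 0], [0, 0, 0]]
    - [[0, 0, 0], [0, 0, 0]]
    - [[0, 0, -0.03], [0, 0, 0]]
    - [[0, 0, -0.06], [0, 0, 0]]
    - [[0, 0, -0.09], [0, 0, 0]]
    - [[0, 0, -0.106], [0, 0, 0]]
    - [[0, 0, -0.106], [0, 0, 0]]
    - [[0, 0, -0.106], [0, 0, 0]]

```text
time: 26.2
tool_pos: [0.526, 0.0298, 0.0336]
tool_rot: [0.0, 0.989, 0.147, 0.001]
contact_force: [-0.4, -0.1, 1.0]
gripper_width: 0.606
```

Emit:
drive_tool:
  series:
    - [[0, 0, 0], [0, 0, 0]]
    - [[0, 0, 0], [0, 0, 0]]
    - [[0, 0, 0], [0, 0, 0]]
    - [[0, 0, 0], [0, 0, 0]]
    - [[0, 0, 0], [0, 0, 0]]

```text
time: 26.7
tool_pos: [0.5255, 0.0298, 0.033]
tool_rot: [0.0, 0.989, 0.147, 0.0]
contact_force: [-0.5, -0.1, -0.1]
gripper_width: 0.599
```

```bash
python3 - <<'E'
from fit import *
np.set_printoptions(precision=4,suppress=True)
s=state();print(s['tool_pos'],s['contact_force'])
im=save('wrist','w20.png')
a=cv2.resize(im[150:320,230:400,::-1],(400,400),interpolation=cv2.INTER_CUBIC)
im=save('scene','s20.png')
b=cv2.resize(im[120:240,250:370,::-1],(400,400),interpolation=cv2.INTER_CUBIC)
cv2.imwrite('pics/c20.png',np.hstack([a,b]))
E
```

```text
[0.5255 0.0298 0.033 ] [-0.4812 -0.118  -0.1102]
```

View pics/c20.png

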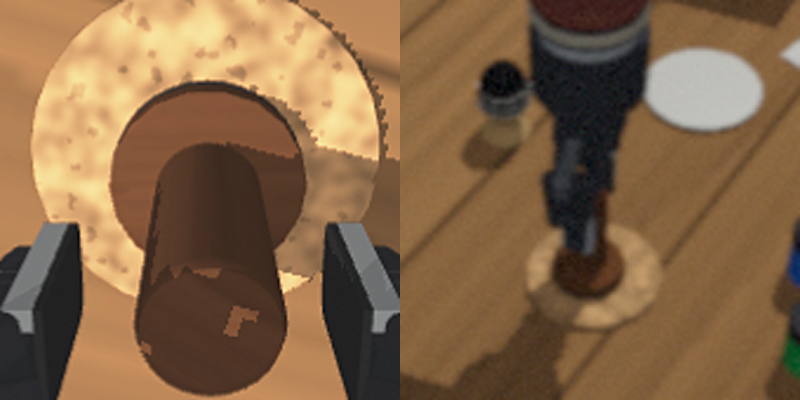

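Emit:
drive_tool:
  series:
    - [[0, 0, -0.003], [0, 0, 0]]
    - [[0, -0.0005, -0.005], [0, 0, 0]]
    - [[0, -0.0005, -0.005], [0, 0, 0]]
    - [[0, -0.0005, -0.005], [0, 0, 0]]

```text
time: 27.2
tool_pos: [0.5252, 0.0294, 0.0275]
tool_rot: [-0.0, 0.989, 0.147, -0.0]
contact_force: [-0.2, 0.8, 0.3]
gripper_width: 0.599
```

Emit:
drive_tool:
  series:
    - [[0, 0, 0], [0, 0, 0]]
    - [[0, 0, 0], [0, 0, 0]]
    - [[0, 0, 0], [0, 0, 0]]
    - [[0, 0, 0], [0, 0, 0]]
    - [[0, 0, 0], [0, 0, 0]]
    - [[0, 0, 0], [0, 0, 0]]
    - [[0, 0, 0], [0, 0, 0]]
    - [[0, 0, 0], [0, 0, 0]]
  fingers: 1

```text
time: 28.0
tool_pos: [0.5255, 0.0293, 0.0279]
tool_rot: [0.0, 0.989, 0.147, 0.0]
contact_force: [0.1, -0.9, 0.4]
gripper_width: 0.313
```

```bash
python3 - <<'E'
from fit import *
np.set_printoptions(precision=4,suppress=True)
for i in range(3):
  s=state();print(s['tool_pos'],s['contact_force'],s['gripper_width'],s['tool_rot'])
  im=save('wrist','w21.png')
a=cv2.resize(im[150:320,230:400,::-1],(400,400),interpolation=cv2.INTER_CUBIC)
im=save('scene','s21.png')
b=cv2.resize(im[120:240,250:370,::-1],(400,400),interpolation=cv2.INTER_CUBIC)
cv2.imwrite('pics/c21.png',np.hstack([a,b]))
E
```

```text
[0.5255 0.0293 0.0279] [ 0.1087 -0.8795  0.4438] 0.3130654142127331 [0.     0.9891 0.1474 0.0001]
[0.5255 0.0293 0.0278] [-0.3255  0.667   1.7421] 0.31421694451589016 [0.     0.9891 0.1473 0.0001]
[0.5255 0.0293 0.0278] [-0.4769 -0.5112  1.1279] 0.3110357857933264 [0.     0.9891 0.1474 0.0001]
```

View pics/c21.png

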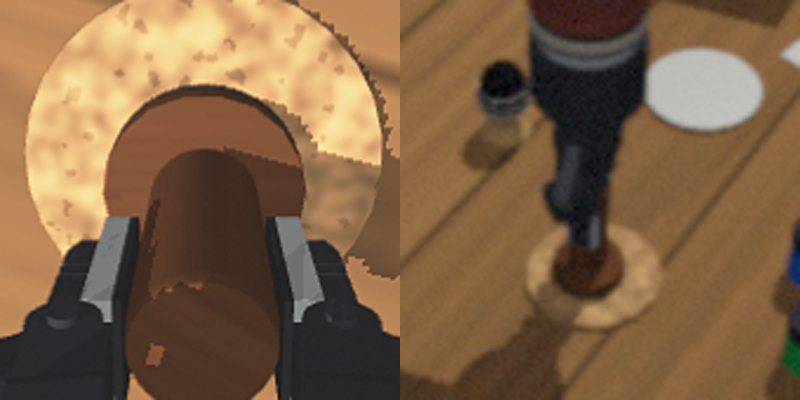

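Emit:
drive_tool:
  series:
    - [[0, 0, 0.01], [0, 0, 0]]
    - [[0, 0, 0.03], [0, 0, 0]]
    - [[0, 0, 0.07], [0, 0, 0]]
    - [[0, 0, 0.11], [0, 0, 0]]
    - [[0, -0.02, 0.14], [0, 0, 0]]
    - [[-0.005, -0.06, 0.14], [0, 0, 0]]
    - [[-0.01, -0.11, 0.14], [0, 0, 0]]
    - [[-0.015, -0.16, 0.14], [0, 0, 0]]

```text
time: 29.0
tool_pos: [0.51, -0.1313, 0.1685]
tool_rot: [0.0, 0.989, 0.148, 0.0]
contact_force: [0.8, 0.4, -1.5]
gripper_width: 0.312
```

Emit:
drive_tool:
  series:
    - [[-0.005, -0.04, 0], [0, 0, 0]]
    - [[-0.01, -0.08, 0], [0, 0, 0]]
    - [[-0.014, -0.12, 0], [0, 0, 0]]
    - [[-0.0165, -0.1455, 0], [0, 0, 0]]
    - [[-0.0165, -0.1455, 0], [0, 0, 0]]
    - [[-0.0165, -0.1455, 0], [0, 0, 0]]
    - [[-0.0165, -0.1455, 0], [0, 0, 0]]
    - [[-0.0165, -0.1455, 0], [0, 0, 0]]

```text
time: 29.8
tool_pos: [0.494, -0.2745, 0.1677]
tool_rot: [-0.0, 0.989, 0.148, -0.0]
contact_force: [0.1, -0.6, -1.6]
gripper_width: 0.313
```

Emit:
drive_tool:
  series:
    - [[0, 0, 0], [0, 0, 0]]
    - [[0, 0, 0], [0, 0, 0]]
    - [[0, 0, 0], [0, 0, 0]]
    - [[0, 0, 0], [0, 0, 0]]
    - [[0, 0, 0], [0, 0, 0]]

```text
time: 30.3
tool_pos: [0.4939, -0.2756, 0.1677]
tool_rot: [0.0, 0.989, 0.147, 0.0]
contact_force: [-0.0, 1.2, -1.6]
gripper_width: 0.312
```

```bash
python3 - <<'E'
from fit import *
np.set_printoptions(precision=4,suppress=True)
F=[]
for i in range(4):
  s=state();F.append(s['contact_force'])
  m=camera_model('wrist');im=save('wrist','w22.png')
print(s['tool_pos'],s['tool_rot'],np.mean(F,0),np.std(F,0),s['gripper_width'])
t=s['tool_pos'];f=t[2]-.0218
overlay(im,m,[(t[:2],.027,f+.012,(255,255,0)),(t[:2],.014,f+.084,(0,255,0))],(230,170,400,330),4,'w22o.png')
im=save('scene','s22.png');cv2.imwrite('pics/s22z.png',cv2.resize(im[180:330,130:290,::-1],None,fx=4,fy=4,interpolation=cv2.INTER_CUBIC))
E
```

```text
[ 0.4939 -0.2757  0.1677] [-0.      0.9891  0.1473 -0.    ] [ 0.3762 -0.0661 -1.5709] [0.4329 0.7731 0.4007] 0.3111541626728253
```

View pics/w22o.png

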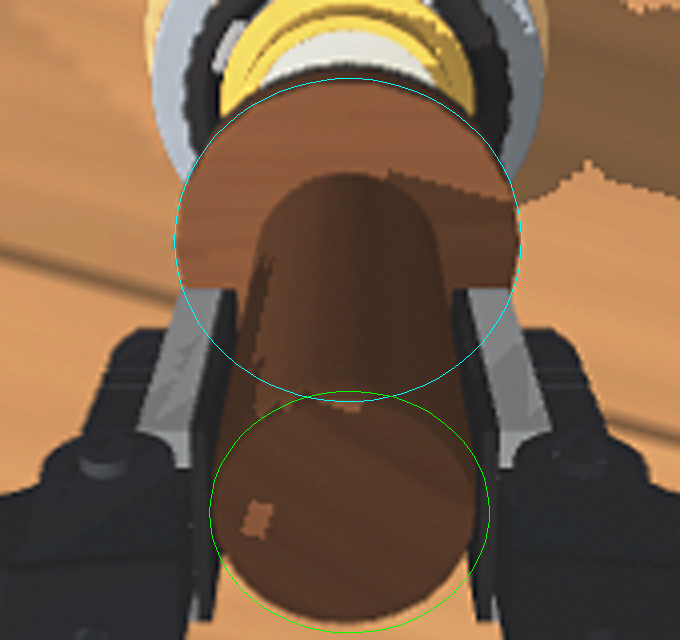

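View pics/s22z.png

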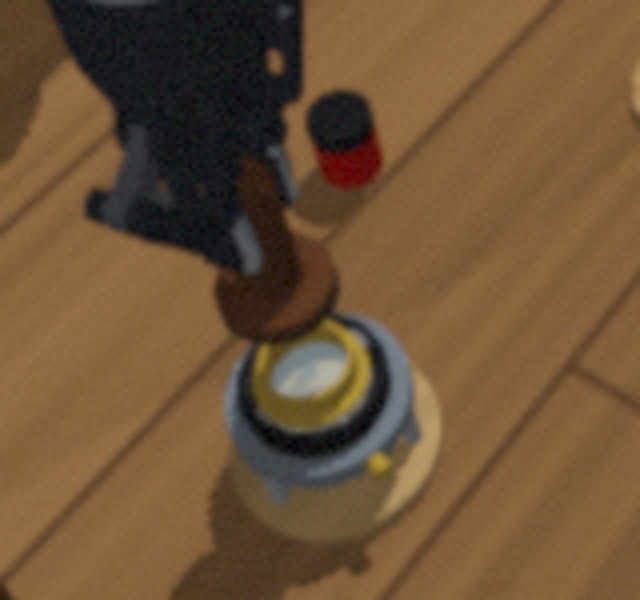

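Emit:
drive_tool:
  series:
    - [[0, -0.0005, -0.015], [0, 0, 0]]
    - [[0, -0.0005, -0.03], [0, 0, 0]]
    - [[0, -0.0005, -0.045], [0, 0, 0]]
    - [[0, -0.0005, -0.051], [0, 0, 0]]
    - [[0, -0.0005, -0.053], [0, 0, 0]]
    - [[0, -0.0005, -0.053], [0, 0, 0]]
    - [[0, -0.0005, -0.053], [0, 0, 0]]
    - [[0, -0.0005, -0.053], [0, 0, 0]]

```text
time: 31.35
tool_pos: [0.4944, -0.2765, 0.1156]
tool_rot: [0.001, 0.989, 0.147, 0.001]
contact_force: [0.3, 0.5, -1.0]
gripper_width: 0.312
```

Emit:
drive_tool:
  series:
    - [[0, 0, 0], [0, 0, 0]]
    - [[0, 0, 0], [0, 0, 0]]
    - [[0, 0, -0.001], [0, 0, 0]]
    - [[0, 0, -0.002], [0, 0, 0]]
    - [[0, 0, -0.002], [0, 0, 0]]
    - [[0, 0, -0.002], [0, 0, 0]]

```text
time: 31.95
tool_pos: [0.4938, -0.2761, 0.1126]
tool_rot: [-0.0, 0.989, 0.147, -0.0]
contact_force: [-0.0, 0.5, -2.0]
gripper_width: 0.311
```

Emit:
drive_tool:
  series:
    - [[0, 0, -0.001], [0, 0, 0]]
    - [[0, 0, -0.001], [0, 0, 0]]
    - [[0, 0, -0.001], [0, 0, 0]]

```text
time: 32.25
tool_pos: [0.4939, -0.2761, 0.1116]
tool_rot: [-0.0, 0.989, 0.147, -0.0]
contact_force: [0.4, -0.7, -2.5]
gripper_width: 0.316
```

Emit:
drive_tool:
  series:
    - [[0, 0, -0.001], [0, 0, 0]]
    - [[0, 0, -0.001], [0, 0, 0]]
    - [[0, 0, -0.001], [0, 0, 0]]

```text
time: 32.55
tool_pos: [0.4939, -0.2761, 0.1106]
tool_rot: [-0.0, 0.989, 0.147, -0.0]
contact_force: [0.5, 0.3, -1.5]
gripper_width: 0.309
```

Emit:
drive_tool:
  series:
    - [[0, 0, -0.001], [0, 0, 0]]
    - [[0, 0, -0.001], [0, 0, 0]]
    - [[0, 0, -0.001], [0, 0, 0]]

```text
time: 32.85
tool_pos: [0.494, -0.2762, 0.1098]
tool_rot: [0.0, 0.989, 0.147, 0.0]
contact_force: [-0.2, -0.1, -0.7]
gripper_width: 0.311
```

Emit:
drive_tool:
  series:
    - [[0, 0, -0.001], [0, 0, 0]]
    - [[0, 0, -0.001], [0, 0, 0]]
    - [[0, 0, -0.001], [0, 0, 0]]

```text
time: 33.15
tool_pos: [0.4942, -0.2764, 0.1094]
tool_rot: [0.0, 0.989, 0.147, 0.0]
contact_force: [-0.8, 1.4, 3.0]
gripper_width: 0.308
```

Emit:
drive_tool:
  series:
    - [[0, 0, -0.0005], [0, 0, 0]]
    - [[0, 0, -0.0005], [0, 0, 0]]
    - [[0, 0, -0.0005], [0, 0, 0]]

```text
time: 33.45
tool_pos: [0.4943, -0.2764, 0.1089]
tool_rot: [0.0, 0.989, 0.147, 0.0]
contact_force: [-0.1, 0.4, 4.9]
gripper_width: 0.312
```

Emit:
drive_tool:
  series:
    - [[0, 0, -0.0005], [0, 0, 0]]
    - [[0, 0, -0.0005], [0, 0, 0]]
    - [[0, 0, -0.0005], [0, 0, 0]]

```text
time: 33.75
tool_pos: [0.4943, -0.2765, 0.1085]
tool_rot: [0.0, 0.989, 0.147, 0.0]
contact_force: [-0.4, 0.4, 5.5]
gripper_width: 0.318
```

Emit:
drive_tool:
  series:
    - [[0, 0, -0.0005], [0, 0, 0]]
    - [[0, 0, -0.0005], [0, 0, 0]]
    - [[0, 0, -0.0005], [0, 0, 0]]

```text
time: 34.05
tool_pos: [0.4944, -0.2765, 0.1082]
tool_rot: [0.001, 0.989, 0.147, 0.001]
contact_force: [-0.3, -0.1, 6.0]
gripper_width: 0.31
```

Emit:
drive_tool:
  series:
    - [[0, 0, -0.0005], [0, 0, 0]]
    - [[0, 0, -0.0005], [0, 0, 0]]
    - [[0, 0, -0.0005], [0, 0, 0]]

```text
time: 34.35
tool_pos: [0.4945, -0.2766, 0.1079]
tool_rot: [0.001, 0.989, 0.147, 0.001]
contact_force: [-1.2, 0.4, 7.2]
gripper_width: 0.309
```

Emit:
drive_tool:
  series:
    - [[0, 0, -0.0005], [0, 0, 0]]
    - [[0, 0, -0.0005], [0, 0, 0]]
    - [[0, 0, -0.0005], [0, 0, 0]]

```text
time: 34.65
tool_pos: [0.4946, -0.2766, 0.1076]
tool_rot: [0.001, 0.989, 0.147, 0.001]
contact_force: [-1.6, 1.5, 7.1]
gripper_width: 0.316
```

Emit:
drive_tool:
  series:
    - [[0, 0, -0.0005], [0, 0, 0]]
    - [[0, 0, -0.0005], [0, 0, 0]]
    - [[0, 0, -0.0005], [0, 0, 0]]

```text
time: 34.95
tool_pos: [0.4946, -0.2767, 0.1073]
tool_rot: [0.001, 0.989, 0.147, 0.001]
contact_force: [-1.9, 0.3, 8.3]
gripper_width: 0.312
```

```bash
python3 - <<'E'
from fit import *
np.set_printoptions(precision=4,suppress=True)
im=save('wrist','w23.png')
im2=save('scene','s23.png')
a=cv2.resize(im[130:330,220:420,::-1],(400,400),interpolation=cv2.INTER_CUBIC)
b=cv2.resize(im2[220:330,150:260,::-1],(400,400),interpolation=cv2.INTER_CUBIC)
cv2.imwrite('pics/c23.png',np.hstack([a,b]));s=state();print(s['contact_force'],s['tool_pos'],s['tool_rot'])
E
```

```text
[-1.2291 -0.1203  8.7146] [ 0.4946 -0.2767  0.1073] [0.0007 0.9891 0.1474 0.0007]
```

View pics/c23.png

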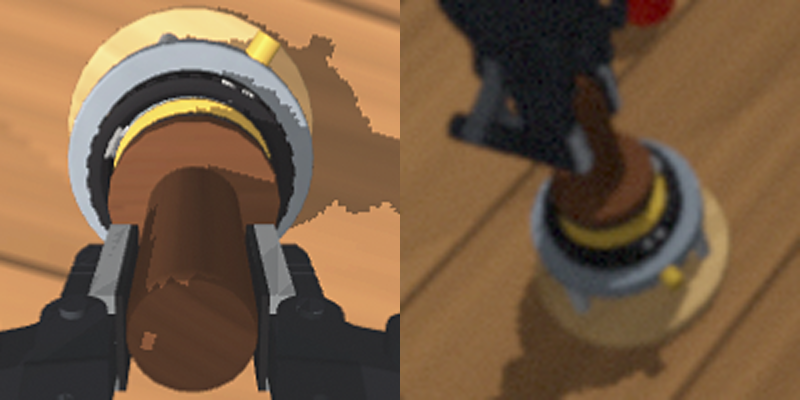

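Emit:
drive_tool:
  series:
    - [[0, 0, -0.0005], [0, 0, 0]]
    - [[0, 0, -0.0005], [0, 0, 0]]
    - [[0, 0, -0.0005], [0, 0, 0]]

```text
time: 35.35
tool_pos: [0.4947, -0.2767, 0.107]
tool_rot: [0.001, 0.989, 0.147, 0.001]
contact_force: [-1.0, 1.6, 8.3]
gripper_width: 0.31
```

Emit:
drive_tool:
  series:
    - [[0, 0, -0.0005], [0, 0, 0]]
    - [[0, 0, -0.0005], [0, 0, 0]]
    - [[0, 0, -0.0005], [0, 0, 0]]

```text
time: 35.65
tool_pos: [0.4939, -0.2761, 0.1042]
tool_rot: [0.0, 0.989, 0.147, 0.0]
contact_force: [0.9, -0.7, 0.4]
gripper_width: 0.314
```

Emit:
drive_tool:
  series:
    - [[0, 0, -0.0005], [0, 0, 0]]
    - [[0, 0, -0.0005], [0, 0, 0]]
    - [[0, 0, -0.0005], [0, 0, 0]]

```text
time: 35.95
tool_pos: [0.4937, -0.276, 0.1037]
tool_rot: [-0.0, 0.989, 0.147, -0.0]
contact_force: [-0.0, 0.8, 0.8]
gripper_width: 0.315
```

Emit:
drive_tool:
  series:
    - [[0, 0, -0.0005], [0, 0, 0]]
    - [[0, 0, -0.0005], [0, 0, 0]]
    - [[0, 0, -0.0005], [0, 0, 0]]

```text
time: 36.25
tool_pos: [0.4938, -0.276, 0.1035]
tool_rot: [-0.0, 0.989, 0.147, -0.0]
contact_force: [-0.0, -0.1, 0.1]
gripper_width: 0.31
```

Emit:
drive_tool:
  series:
    - [[0, 0, -0.0005], [0, 0, 0]]
    - [[0, 0, -0.0005], [0, 0, 0]]
    - [[0, 0, -0.0005], [0, 0, 0]]

```text
time: 36.55
tool_pos: [0.4939, -0.276, 0.1033]
tool_rot: [-0.0, 0.989, 0.147, -0.0]
contact_force: [0.4, -0.3, 0.4]
gripper_width: 0.308
```

Emit:
drive_tool:
  series:
    - [[0, 0, -0.0005], [0, 0, 0]]
    - [[0, 0, -0.0005], [0, 0, 0]]
    - [[0, 0, -0.0005], [0, 0, 0]]

```text
time: 36.85
tool_pos: [0.4939, -0.2761, 0.103]
tool_rot: [-0.0, 0.989, 0.147, 0.0]
contact_force: [-0.5, 2.2, 4.4]
gripper_width: 0.313
```

Emit:
drive_tool:
  series:
    - [[0, 0, -0.0005], [0, 0, 0]]
    - [[0, 0, -0.0005], [0, 0, 0]]
    - [[0, 0, -0.0005], [0, 0, 0]]

```text
time: 37.15
tool_pos: [0.494, -0.2762, 0.1027]
tool_rot: [0.0, 0.989, 0.147, 0.0]
contact_force: [-0.9, 1.6, 6.2]
gripper_width: 0.31
```

Emit:
drive_tool:
  series:
    - [[0, 0, -0.0005], [0, 0, 0]]
    - [[0, 0, -0.0005], [0, 0, 0]]
    - [[0, 0, -0.0005], [0, 0, 0]]

```text
time: 37.45
tool_pos: [0.4941, -0.2762, 0.1026]
tool_rot: [0.0, 0.989, 0.147, 0.0]
contact_force: [-1.5, 1.7, 6.6]
gripper_width: 0.31
```

Emit:
drive_tool:
  series:
    - [[0, 0, -0.0005], [0, 0, 0]]
    - [[0, 0, -0.0005], [0, 0, 0]]
    - [[0, 0, -0.0005], [0, 0, 0]]

```text
time: 37.75
tool_pos: [0.4941, -0.2762, 0.1023]
tool_rot: [0.0, 0.989, 0.147, 0.0]
contact_force: [-2.5, 2.5, 7.8]
gripper_width: 0.311
```

Emit:
drive_tool:
  series:
    - [[0, 0, -0.0003], [0, 0, 0]]
    - [[0, 0, -0.0003], [0, 0, 0]]
    - [[0, 0, -0.0003], [0, 0, 0]]

```text
time: 38.05
tool_pos: [0.4942, -0.2763, 0.1023]
tool_rot: [0.0, 0.989, 0.147, 0.0]
contact_force: [-2.2, 2.2, 9.0]
gripper_width: 0.313
```

Emit:
drive_tool:
  series:
    - [[0, 0, -0.0004], [0, 0, 0]]
    - [[0, 0, -0.0004], [0, 0, 0]]
    - [[0, 0, -0.0004], [0, 0, 0]]

```text
time: 38.35
tool_pos: [0.4942, -0.2762, 0.1021]
tool_rot: [0.0, 0.989, 0.147, 0.0]
contact_force: [-3.7, 2.3, 9.2]
gripper_width: 0.315
```

Emit:
drive_tool:
  series:
    - [[0, 0, -0.0004], [0, 0, 0]]
    - [[0, 0, -0.0004], [0, 0, 0]]
    - [[0, 0, -0.0004], [0, 0, 0]]

```text
time: 38.65
tool_pos: [0.4942, -0.2763, 0.102]
tool_rot: [0.0, 0.989, 0.147, 0.0]
contact_force: [-3.6, 2.9, 11.0]
gripper_width: 0.311
```

```bash
python3 - <<'E'
from fit import *
np.set_printoptions(precision=4,suppress=True)
F=[]
for i in range(3):
  im=save('wrist','w24.png'); F.append(state()['contact_force'])
print(np.mean(F,0),state()['tool_pos'])
a=cv2.resize(im[120:240,250:390,::-1],None,fx=5,fy=5,interpolation=cv2.INTER_CUBIC)
cv2.imwrite('pics/c24.png',a)
E
```

```text
[-3.2789  2.6002 10.7461] [ 0.4942 -0.2763  0.102 ]
```

View pics/c24.png

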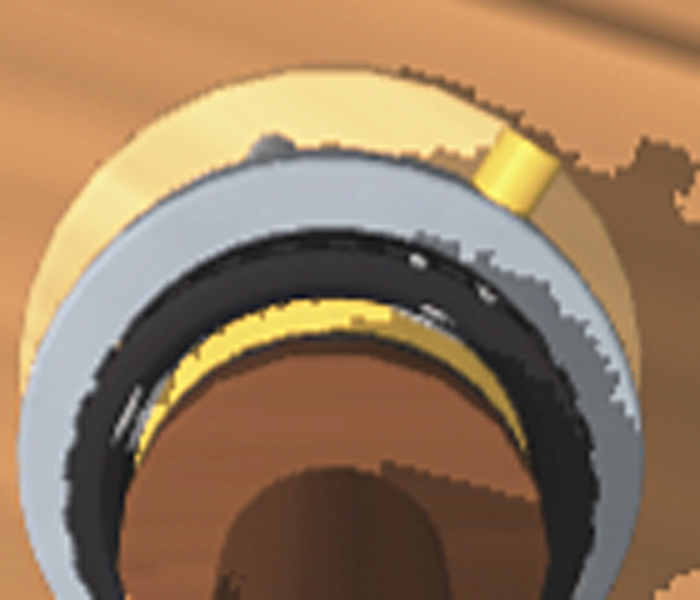

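Emit:
drive_tool:
  series:
    - [[-0.0004, 0.0003, 0], [0, 0, 0]]
    - [[-0.0004, 0.0003, -0.0003], [0, 0, 0]]
    - [[-0.0004, 0.0003, -0.0003], [0, 0, 0]]
    - [[-0.0004, 0.0003, -0.0003], [0, 0, 0]]

```text
time: 39.2
tool_pos: [0.4942, -0.2762, 0.102]
tool_rot: [0.0, 0.989, 0.147, 0.001]
contact_force: [-2.7, 2.7, 11.5]
gripper_width: 0.317
```

Emit:
drive_tool:
  series:
    - [[0, 0, -0.0004], [0, 0, 0]]
    - [[0, 0, -0.0004], [0, 0, 0]]
    - [[0, 0, -0.0004], [0, 0, 0]]

```text
time: 39.5
tool_pos: [0.4942, -0.2763, 0.1019]
tool_rot: [0.0, 0.989, 0.147, 0.001]
contact_force: [-3.4, 3.5, 12.0]
gripper_width: 0.313
```

Emit:
drive_tool:
  series:
    - [[-0.0005, 0.0005, 0], [0, 0, 0]]
    - [[-0.001, 0.001, 0], [0, 0, 0]]
    - [[-0.001, 0.001, 0], [0, 0, 0]]
    - [[-0.001, 0.001, 0], [0, 0, 0]]

```text
time: 39.9
tool_pos: [0.4939, -0.2761, 0.102]
tool_rot: [0.002, 0.989, 0.147, 0.002]
contact_force: [-0.5, -0.0, 9.5]
gripper_width: 0.31
```

```bash
python3 - <<'E'
from fit import *
np.set_printoptions(precision=4,suppress=True)
F=[];T=[]
for i in range(3):
  im=save('wrist','w25.png'); F.append(state()['contact_force']);T.append(state()['ft_torque'])
print(np.mean(F,0),np.mean(T,0),state()['tool_pos'],state()['tool_rot'])
E
```

```text
[-0.4557  0.5886  9.9037] [0.2926 0.1847 0.0102] [ 0.494  -0.2761  0.102 ] [0.0017 0.9891 0.1473 0.0015]
```

Emit:
drive_tool:
  series:
    - [[0, 0, -0.0005], [0, 0, 0]]
    - [[0, 0, -0.0005], [0, 0, 0]]
    - [[0, 0, -0.0005], [0, 0, 0]]

```text
time: 40.35
tool_pos: [0.4939, -0.2762, 0.1014]
tool_rot: [0.002, 0.989, 0.147, 0.001]
contact_force: [-0.9, 0.4, 9.3]
gripper_width: 0.316
```

Emit:
drive_tool:
  series:
    - [[0, 0, -0.0004], [0, 0, 0]]
    - [[0, 0, -0.0004], [0, 0, 0]]
    - [[0, 0, -0.0004], [0, 0, 0]]

```text
time: 40.65
tool_pos: [0.494, -0.2761, 0.1014]
tool_rot: [0.002, 0.989, 0.147, 0.002]
contact_force: [-0.8, 0.9, 11.9]
gripper_width: 0.31
```

Emit:
drive_tool:
  series:
    - [[0, 0, -0.0003], [0, 0, 0]]
    - [[0, 0, -0.0003], [0, 0, 0]]
    - [[0, 0, -0.0003], [0, 0, 0]]

```text
time: 40.95
tool_pos: [0.494, -0.2761, 0.1013]
tool_rot: [0.002, 0.989, 0.147, 0.001]
contact_force: [-1.3, 1.6, 11.7]
gripper_width: 0.315
```

```bash
python3 - <<'E'
from fit import *
np.set_printoptions(precision=4,suppress=True)
F=[]
for i in range(2):
  im=save('wrist','w26.png'); F.append(state()['contact_force'])
print(np.mean(F,0),state()['tool_pos'])
a=cv2.resize(im[150:240,250:390,::-1],None,fx=5,fy=5,interpolation=cv2.INTER_CUBIC)
cv2.imwrite('pics/c26.png',a)
E
```

```text
[-1.5242  0.5834 12.0396] [ 0.494  -0.2761  0.1013]
```

View pics/c26.png

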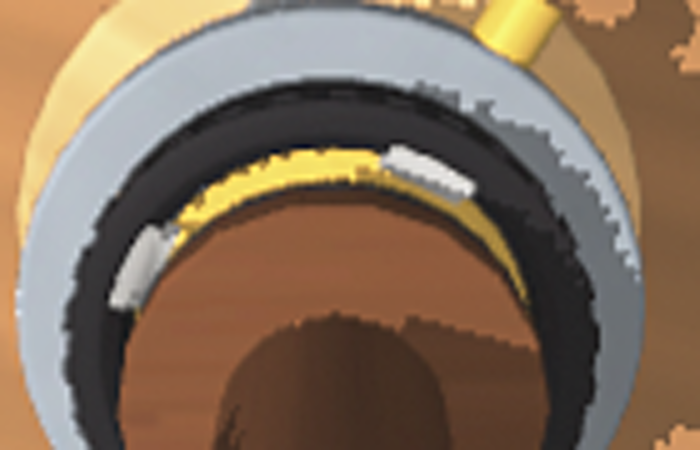

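Emit:
drive_tool:
  series:
    - [[0, 0, -0.0004], [0, 0, 0]]
    - [[0, 0, -0.0004], [0, 0, 0]]
    - [[0, 0, -0.0004], [0, 0, 0]]

```text
time: 41.35
tool_pos: [0.4941, -0.2762, 0.1012]
tool_rot: [0.002, 0.989, 0.147, 0.002]
contact_force: [-2.4, 2.3, 13.1]
gripper_width: 0.313
```

Emit:
drive_tool:
  series:
    - [[0, 0, -0.0003], [0, 0, 0]]
    - [[0, 0, -0.0003], [0, 0, 0]]
    - [[0, 0, -0.0003], [0, 0, 0]]

```text
time: 41.65
tool_pos: [0.4941, -0.2761, 0.1011]
tool_rot: [0.002, 0.989, 0.147, 0.002]
contact_force: [-3.5, 1.4, 15.3]
gripper_width: 0.314
```

```bash
python3 - <<'E'
from fit import *
np.set_printoptions(precision=4,suppress=True)
F=[]
for i in range(3):
  im=save('scene','s27.png'); F.append(state()['contact_force'])
im2=save('top','t27.png')
s=state();print(np.mean(F,0),s['tool_pos'],s['tool_rot'],s['ft_torque'])
a=cv2.resize(im[240:310,170:250,::-1],(400,350),interpolation=cv2.INTER_CUBIC)
b=cv2.resize(im2[180:260,420:500,::-1],(350,350),interpolation=cv2.INTER_CUBIC)
cv2.imwrite('pics/c27.png',np.hstack([a,b]))
E
```

```text
[-1.9852  2.1583 14.0499] [ 0.4941 -0.2762  0.1012] [0.0017 0.9891 0.1473 0.0016] [0.6587 0.5746 0.0131]
```

View pics/c27.png

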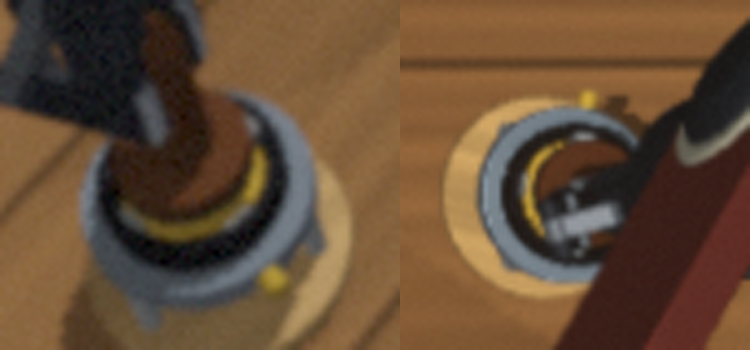

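Emit:
drive_tool:
  series:
    - [[0.0005, -0.0005, 0.001], [0, 0, 0]]
    - [[0.001, -0.001, 0.002], [0, 0, 0]]
    - [[0.0014, -0.001, 0.004], [0, 0, 0]]
    - [[0.0014, -0.001, 0.01], [0, 0, 0]]
    - [[0.0014, -0.001, 0.03], [0, 0, 0]]
    - [[0.0014, -0.001, 0.06], [0, 0, 0]]
    - [[-0.02, 0.0, 0.08], [0, 0, 0]]
    - [[-0.055, 0.0, 0.08], [0, 0, 0]]

```text
time: 42.65
tool_pos: [0.4393, -0.2761, 0.1811]
tool_rot: [0.002, 0.989, 0.148, 0.002]
contact_force: [-0.7, 0.2, -1.3]
gripper_width: 0.308
```

Emit:
drive_tool:
  series:
    - [[-0.01, 0, 0], [0, 0, 0]]
    - [[-0.01, 0, 0], [0, 0, 0]]
    - [[-0.01, 0, 0], [0, 0, 0]]
    - [[-0.01, 0, 0], [0, 0, 0]]
    - [[-0.01, 0, 0], [0, 0, 0]]
    - [[-0.01, 0, 0], [0, 0, 0]]

```text
time: 43.25
tool_pos: [0.4279, -0.2747, 0.1772]
tool_rot: [-0.0, 0.989, 0.148, -0.0]
contact_force: [-0.9, 0.2, -1.2]
gripper_width: 0.307
```

```bash
python3 - <<'E'
from fit import *
np.set_printoptions(precision=4,suppress=True)
s=state();print(s['tool_pos'],s['contact_force'])
m=camera_model('wrist')
im=save('wrist','w28.png')
c=(.4938,-.2761);h=.009
x,y=proj(m,[[*c,.058]])[0].astype(int)
overlay(im,m,[(c,.036,.073,(255,255,0)),(c,.020,.0885-h,(0,0,255)),(c,.023,.0885-h,(255,0,0))],(max(x-65,0),max(y-55,0),x+65,y+55),6,'w28o.png')
E
```

```text
[ 0.4279 -0.2747  0.1772] [-0.8598  0.2211 -1.223 ]
```

View pics/w28o.png

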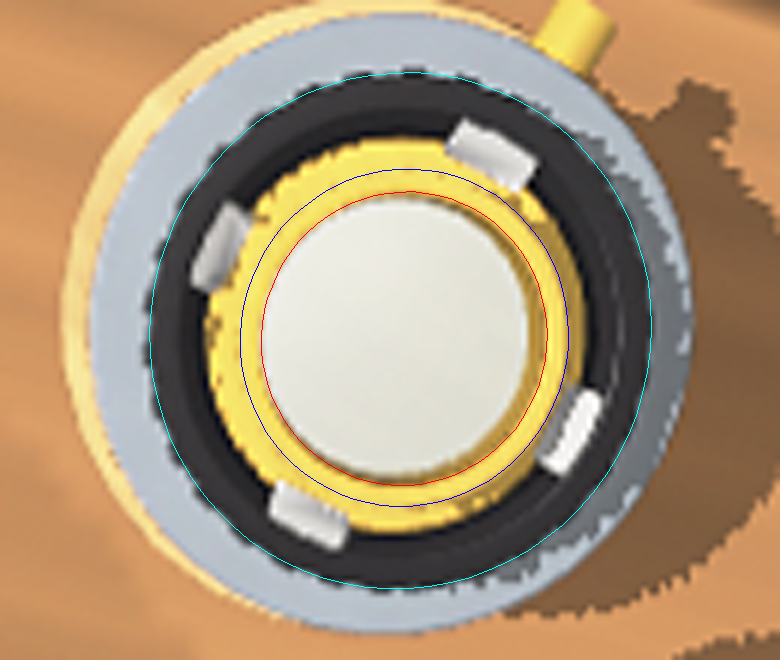

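All four clips lie over the flange. I'll return the pusher to the coaster.

Emit:
drive_tool:
  series:
    - [[0.015, 0.03, 0.005], [0, 0, 0]]
    - [[0.03, 0.07, 0.005], [0, 0, 0]]
    - [[0.045, 0.115, 0.005], [0, 0, 0]]
    - [[0.06, 0.16, 0.005], [0, 0, 0]]
    - [[0.075, 0.205, 0.005], [0, 0, 0]]
    - [[0.085, 0.25, 0.005], [0, 0, 0]]
    - [[0.095, 0.285, 0.005], [0, 0, 0]]
    - [[0.099, 0.305, 0.005], [0, 0, 0]]

```text
time: 44.1
tool_pos: [0.527, 0.0331, 0.1825]
tool_rot: [-0.0, 0.989, 0.149, 0.0]
contact_force: [0.1, -0.2, -1.4]
gripper_width: 0.311
```

Emit:
drive_tool:
  series:
    - [[0, 0, 0], [0, 0, 0]]
    - [[0, 0, 0], [0, 0, 0]]
    - [[0, 0, -0.04], [0, 0, 0]]
    - [[0, 0, -0.08], [0, 0, 0]]
    - [[0, 0, -0.11], [0, 0, 0]]
    - [[0, 0, -0.13], [0, 0, 0]]
    - [[0, 0, -0.14], [0, 0, 0]]
    - [[0, 0, -0.14], [0, 0, 0]]

```text
time: 44.9
tool_pos: [0.5253, 0.0293, 0.0411]
tool_rot: [-0.0, 0.989, 0.147, -0.001]
contact_force: [-0.0, -0.0, -1.6]
gripper_width: 0.315
```

Emit:
drive_tool:
  series:
    - [[0, 0, 0], [0, 0, 0]]
    - [[0, 0, 0], [0, 0, 0]]
    - [[0, 0, 0], [0, 0, 0]]
    - [[0, 0, 0], [0, 0, 0]]
    - [[0, 0, 0], [0, 0, 0]]
    - [[0, 0, 0], [0, 0, 0]]

```text
time: 45.5
tool_pos: [0.5266, 0.0302, 0.0427]
tool_rot: [0.0, 0.989, 0.147, 0.0]
contact_force: [0.1, -0.2, -1.8]
gripper_width: 0.311
```

Good position; I'll lower until contact (expected near TCP z 0.028).

Emit:
drive_tool:
  series:
    - [[0, 0, -0.004], [0, 0, 0]]
    - [[0, 0, -0.008], [0, 0, 0]]
    - [[0, 0, -0.011], [0, 0, 0]]
    - [[0, 0, -0.012], [0, 0, 0]]
    - [[0, 0, -0.012], [0, 0, 0]]
    - [[0, 0, -0.012], [0, 0, 0]]
    - [[0, 0, -0.012], [0, 0, 0]]

```text
time: 46.2
tool_pos: [0.5267, 0.0301, 0.0307]
tool_rot: [0.0, 0.989, 0.147, 0.0]
contact_force: [0.2, 1.2, -1.6]
gripper_width: 0.31
```

Emit:
drive_tool:
  series:
    - [[0, 0, -0.001], [0, 0, 0]]
    - [[0, 0, -0.002], [0, 0, 0]]
    - [[0, 0, -0.002], [0, 0, 0]]
    - [[0, 0, -0.002], [0, 0, 0]]

```text
time: 46.6
tool_pos: [0.5264, 0.0302, 0.0284]
tool_rot: [-0.0, 0.989, 0.147, -0.0]
contact_force: [0.1, 0.3, -1.8]
gripper_width: 0.311
```

Emit:
drive_tool:
  series:
    - [[0, 0, -0.001], [0, 0, 0]]
    - [[0, 0, -0.001], [0, 0, 0]]
    - [[0, 0, -0.001], [0, 0, 0]]

```text
time: 46.9
tool_pos: [0.5268, 0.0301, 0.0279]
tool_rot: [0.0, 0.989, 0.147, 0.0]
contact_force: [0.0, 0.5, 1.0]
gripper_width: 0.314
```

Contact at z 0.0279, as expected. I'll release, then go straight up.

Emit:
drive_tool:
  series:
    - [[0, 0, 0], [0, 0, 0]]
    - [[0, 0, 0], [0, 0, 0]]
    - [[0, 0, 0], [0, 0, 0]]
    - [[0, 0, 0], [0, 0, 0]]
    - [[0, 0, 0], [0, 0, 0]]
    - [[0, 0, 0], [0, 0, 0]]
  fingers: -0.2

```text
time: 47.5
tool_pos: [0.5265, 0.0302, 0.0275]
tool_rot: [0.0, 0.989, 0.147, 0.0]
contact_force: [0.4, -0.0, -0.2]
gripper_width: 0.598
```

Emit:
drive_tool:
  series:
    - [[0, 0, 0.01], [0, 0, 0]]
    - [[0, 0, 0.03], [0, 0, 0]]
    - [[0, 0, 0.06], [0, 0, 0]]
    - [[0, 0, 0.1], [0, 0, 0]]
    - [[0, 0, 0.14], [0, 0, 0]]
    - [[-0.02, -0.01, 0.17], [0, 0, 0]]
    - [[-0.06, -0.02, 0.17], [0, 0, 0]]
    - [[-0.07, -0.02, 0.17], [0, 0, 0]]

```text
time: 48.3
tool_pos: [0.4551, 0.0096, 0.1993]
tool_rot: [0.001, 0.989, 0.147, 0.001]
contact_force: [0.4, 0.2, 0.2]
gripper_width: 0.605
```

Emit:
drive_tool:
  series:
    - [[0, 0, 0], [0, 0, 0]]
    - [[0, 0, 0], [0, 0, 0]]
    - [[0, 0, 0], [0, 0, 0]]
    - [[0, 0, 0], [0, 0, 0]]
    - [[0, 0, 0], [0, 0, 0]]
    - [[0, 0, 0], [0, 0, 0]]

```text
time: 48.9
tool_pos: [0.4567, 0.0103, 0.1972]
tool_rot: [-0.0, 0.989, 0.147, -0.0]
contact_force: [-0.5, -1.0, -0.0]
gripper_width: 0.6
```

```bash
python3 - <<'E'
from fit import *
np.set_printoptions(precision=4,suppress=True)
s=state();print(s['tool_pos'],s['contact_force'])
m=camera_model('wrist')
im=save('wrist','w30.png')
c=(.5267,.0301);k=(.5288,.0307)
x,y=proj(m,[[*c,.05]])[0].astype(int)
overlay(im,m,[(c,.027,.018,(255,255,0)),(c,.014,.09,(0,255,0)),(k,.05,.006,(0,0,255))],(max(x-65,0),max(y-60,0),x+65,y+60),6,'w30o.png')
save('scene','s30.png');save('top','t30.png')
E
```

```text
[0.4567 0.0103 0.1972] [-0.4601 -1.0412 -0.0474]
```

View pics/w30o.png

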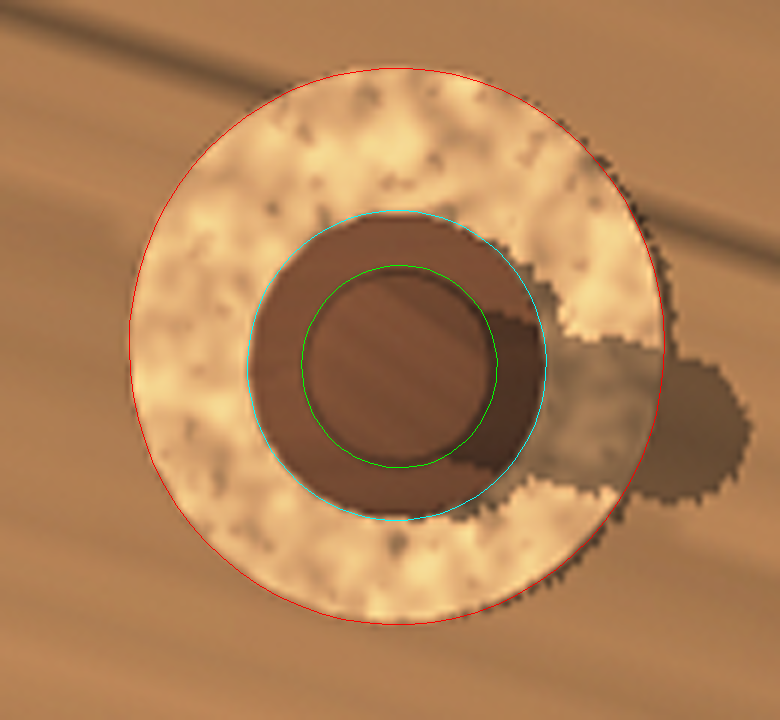

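View pics/s30.png

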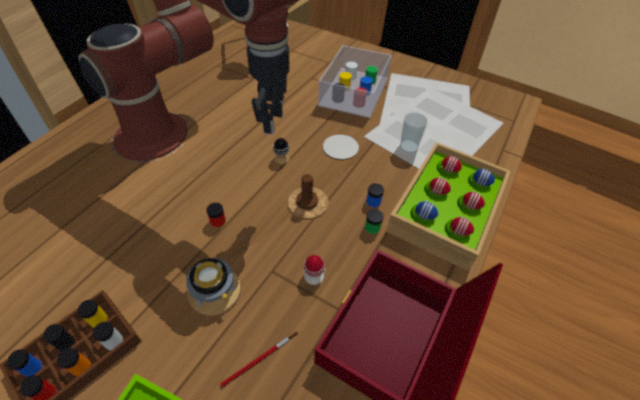

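```bash
python3 -c "
from h import *
print(job_done(), state()['time'])"
```

```text
the job is handed in; nothing more can be done
the job is handed in; nothing more can be done
```

The magnifier is back together: the ring is home under all four clips, the pusher is back on the coaster, and the job was handed in about 49 s into the 72 s allowed.

**What I did:** I laid the ring in the barrel's mouth and let go of it, about 0.3 mm off centre by the image overlay. I then pressed it down with the pusher in steps of 0.3 to 1 mm. The clips gave way at about 10 N and the ring snapped home at about 11 to 14 N. The highest vertical force I read was about 17 N, after taking off the pusher's weight. With the sideways load that is about 17.3 N, under the 20 N limit.

**Last checks:**
- **Ring:** after pressing, the wrist picture showed it centred, with all four clips sprung in over the flange.
- **Pusher:** it stands upright about 2 mm from the coaster's centre.
- **Other things:** in the last scene picture the eggs, jars, glass and brush look unmoved.

**What disagreed or could not be checked:**
- **Fingertips:** they proved to be about 29 mm behind the stated TCP at the opening used, so I found the grasp height by touching the flange.
- **Sideways load:** it reached about 5 N while pressing, so I eased it off partway.
- **Rear clips:** I could not see the two rear clips while pressing. I saw them only after lifting the pusher, so I could not confirm directly that they were already sprung in while the pusher was still pressing.

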